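# Pack the reagent rack in order and close its sliding stop

## Robot

A 7-joint arm with a two-finger parallel gripper is mounted at the origin on a cart in front of the work surface, level with it; the furniture and walls round the work are solid. World frame = base frame: x ahead of the robot, y to its left, z up, the work surface at z = 0. Lengths are in m, angles in rad, forces in N, time in s.
With the tool pointing down it reaches from about 0.4 to 0.75 m from the base axis. Payload 19.5 kg.
Tool frame: the origin (TCP) lies midway between the tips of the shut fingers; the grasp point (between the pads) lies 19 mm behind it; z points along the fingers, y is the direction in which the jaws open and shut (so a half turn about z gives the same grasp; the last joint's range is limited). The gripper opens to 85 mm and grips with 20 to 120 N. Pads are 22 mm wide; open, the fingers measure 114 mm over their backs; the gripper's body (76 mm by 85 mm) begins 54 mm behind the grasp point. The pads swing forward as they close: fully open they stand 13 mm farther back than shut.
Start: joints at [1.287, 0.707, -0.028, 1.485, 0.022, 0.951, -0.075], TCP at [0.138, -0.558, 0.231] pointing down, gripper open.
Joint ranges: [-2.71, 2.71], [-0.32, 2.16], [-1.57, 1.52], [0, 2.45], [-1.46, 4.6], [0, 2.02], [-2.83, 2.83]. Speed limits (rad/s): [1.89, 1.89, 2.57, 2.57, 3.01, 3.01, 3.01].

## Interface

Orientations are given as a unit quaternion [w, x, y, z].
In Python, from workcell import env, imaging gives the robot as it stands.
- The arm moves only by the tool carry_out, never from a script. Its arguments are lists of equal length, an entry for each row: "xyz": the shift along the tool's x, y, z in cm, a list of three; "dr": the turn, a rotation vector about the tool's x, y, z in rad, a list of three. A call has 1 to 12 rows; each row is the pose to reach, as a shift and turn from the pose measured when the call began, along the tool's axes at that moment; what a row does not reach only later rows make up. A row lasts 1/12 s, in which the tool goes at most 41.7 mm and 7.16 degrees, less where a joint would pass 70% of its speed; a pose out of reach is approached as far as the arm can. A call with a gripper value outside its range is refused whole. "hand" is the finger opening in cm, from 0 to 8.54, set as the call begins (left out, the last holds). The fingers move at their own pace and stop on an object; "squeeze" is the grip in N (left out, the last holds). Time passes only in rows, so rows that repeat a pose let the fingers close. It gives the time, the measured TCP pose, the force and the opening at its end, in the units of the state.
- env.sense(): the state, without advancing time (a new reading comes with each control period).
- imaging.camera(name): name is "scene" or "top"; returns a dict with "img" (400x640x3 uint8, red, green, blue), "intrinsics" (3x3 intrinsics, pixels), "eye" and "rotation" of the camera in the world. Camera axes: x right, y up, looking along -z (the intrinsics and any distortion apply to the point x, -y, -z); pixel columns grow to the right and rows downward; lengths in m; the calibration is good to about 2 mm. A picture is of the moment at which its call begins. There is no depth.
- env.hand_in(): hands the job in, once; it reports no verdict.
Trained networks look in the newest picture that a camera, given by its name, has taken for a name from the list of things; names that differ only in an ending like _2 or _b are one class to them, and where a whole thing is asked for, a point or a joint stands for the part that bears it (a point fixed in the world has none). Each returns a list of dicts, best first, with "score" (0 to 1); they miss things now and then, are a little off and sometimes report something else, mostly with a low value. They report only what shows in the picture. A call takes as long as a camera call. They do not tell look-alikes from the thing itself.
- imaging.cut_out(camera, label): "mask" (400x640 bool, what is visible of it) and "extent" ([left, top, right, bottom] in pixels, round what is visible of it).
- imaging.mark_of(camera, label): "xy" ([column, row] in pixels: a listed point, or the origin of a listed thing).
The state is a dict: "time_s": time; "joint_positions": joint angles; "qd": joint speeds; "joint_efforts": joint torques, N m; "tcp_pos": TCP position; "orientation": TCP orientation; "force": force on the tool from outside, world axes, zero at the start; "ft_torque": the same for the moment, N m; "width": opening from 0.0 (shut) to 1.0 (fully open).
Only numpy, scipy, OpenCV 4.12 (cv2) and the standard library are available. Lean on these libraries where they do the work, as an engineer would, in place of code of your own. Each camera call takes 0.05 s, during which the arm holds its last target. There are 200 camera calls.

## Task

Stand the four supplies upright in the aluminium bench rack in one straight row along its middle: the white jar against the fixed blue end wall, the reagent bottle next to it, then the amber dropper bottle between the reagent bottle and the roll of film. Close up the row by pushing the white sliding stop snugly against the roll, so that no gaps are left. Never tip a supply over, and leave the timer, the culture dish and the tip box where they are.

Things in the scene. Friction and masses are not known exactly. Their poses are not given: they have to be found in the camera images.
- jar: White plastic wide-neck jar with a black cap: body 68 mm across up to 100 mm height, cap 54 mm across from 100 to 118 mm (total height 118 mm); 0.25 kg. Can be gripped across the cap from above; it swings in a light grip if carried fast. Origin at the centre of its underside, z up.
- reagent_bottle: Clear glass reagent bottle with a cream filling and a blue screw cap: body 56 mm across, upright side up to about 55 mm, shoulder to 73 mm, total height 97 mm; 0.15 kg. Grip the body 30 to 55 mm above its underside, not the cap. Origin at the centre of its underside, z up.
- dropper: Amber dropper bottle with a white collar and a dark red-brown rubber teat: body 30 mm across up to about 50 mm, collar 20 mm across from 55 to 69 mm, teat to 92 mm; 45 g. Grip the body or collar. Origin at the centre of its underside, z up.
- film_roll: Cream-white upright roll of sealing film with a brown card core: 52 mm across, 50 mm high; 0.12 kg. Origin at the centre of its underside, z up.
- rack: Aluminium rack fixed to the worktop, 344 (its y) x 102 mm (its x). Origin: centre of underside, z up. The row runs along y at x = 0. Tray floor 8 mm above the worktop; side lips 14 mm above it, 86 mm apart. Fixed blue end wall 70 mm high, inner face at y = +160 mm; the white stop slides towards it from the other end. The four supplies touching one another fill 206 mm.
- stop (a joint): Position (m) of the white stop along the rack's y: 0 fully open, growing towards the blue wall. Its face (82 mm wide, up to 58 mm above the worktop) is at rack y = -116 mm + this value; the free space is 276 mm minus it; about 0.070 when the full row is snug. It needs about 1 N alone, 4 to 8 N with the row, and stays where left.
- stop_post (a point): Centre of the top of the black round post of the sliding stop: 18 mm across, its top 72 mm above the worktop, bare down to 17 mm, standing 34 mm behind the stop's face (on the side away from the blue wall). Grip it from above or push it from behind.
- timer: Small white digital timer lying flat, 58x62x17 mm, right of the rack; leave it alone. Origin at the centre of its underside.
- culture_dish: Culture dish with red medium, 62 mm across, 15 mm high, right of the rack; leave it alone. Origin at the centre of its underside.
- tip_box: Blue pipette tip box with a clear lid, 86x118x73 mm, right of the rack; leave it alone. Origin at the centre of its underside.
Not all that is in view belongs to the job. There is more than one size of the dropper; the job needs the smaller.

How it is judged:
At the end, for the whole second after the job is handed in: In order from the blue wall jar, reagent bottle, dropper, roll stand upright (0.1 rad), at rest on the rack floor, within 18 mm of its centre line and 13 mm of their places in the closed row (rack y = 126, 64, 21, -20 mm); the stop is in beyond 0.063 m (play under 7 mm) (y of jar in the frame of rack between 0.113 and 0.139 m and x of jar in the frame of rack between -0.018 and 0.018 m and z of each of jar, reagent_bottle, dropper, film_roll in the frame of rack below 0.012 m and angle between each of jar, reagent_bottle, dropper, film_roll's own z axis and vertical below 0.1 rad and linear speed of each of jar, reagent_bottle, dropper, film_roll below 0.02 m/s and angular speed of each of jar, reagent_bottle, dropper, film_roll below 0.2 rad/s and y of reagent_bottle in the frame of rack between 0.051 and 0.077 m and x of reagent_bottle in the frame of rack between -0.018 and 0.018 m and y of dropper in the frame of rack between 0.008 and 0.034 m and x of dropper in the frame of rack between -0.018 and 0.018 m and y of film_roll in the frame of rack between -0.033 and -0.007 m and x of film_roll in the frame of rack between -0.018 and 0.018 m and value of joint stop above 0.063 m); the robot touches nothing.
It fails at once if the timer, culture dish or tip box is shifted by more than 20 mm (distance of any of timer, culture_dish, tip_box from where it was at the start of the episode above 0.02 m).
It fails at once if one of the four supplies is tipped over (angle between any of jar, reagent_bottle, dropper, film_roll's own z axis and vertical above 0.7 rad).
It also fails if it takes over 110 s, if anything falls off the work surface, if the arm or the gripper's body presses on something with over 40 N, if the wrist force passes 120 N, or if a joint passes its speed limit or range.

## Working session

There is one attempt and no reset: what is moved stays moved. The work goes in short steps, Python scripts to look and compute and a tool call to move; the robot and the scene stay as the last step left them, time stands still between calls to the robot, and variables do not carry over. Pictures are saved under pics/ and viewed, about 12 in all and at most 16, crops included, and the job is handed in when it is done.

Besides the shell and the picture viewer there is one more tool, called after "Call:" in YAML: its name, and indented under it one key for each argument. carry_out: Moves the arm, as the interface text tells. Its arguments: {"type":"object","properties":{"xyz":{"type":"array"},"dr":{"type":"array"},"hand":{"type":"number"},"squeeze":{"type":"number"}},"required":["xyz","dr"]}

```bash
mkdir -p pics; ls
cat > h.py <<'E'
import numpy as np, cv2
from workcell import env, imaging
from scipy.spatial.transform import Rotation as R
def ray(c,uv):
    K=np.array(c["intrinsics"]);p=np.linalg.solve(K,[uv[0],uv[1],1.])
    d=np.array(c["rotation"])@np.array([p[0],-p[1],-p[2]]);return np.array(c["eye"]),d
def at(c,uv,z):
    e,d=ray(c,uv);return e+d*(z-e[2])/d[2]
def proj(c,P):
    q=np.array(c["rotation"]).T@(np.array(P)-np.array(c["eye"]));q=np.array([q[0],-q[1],-q[2]])
    u=np.array(c["intrinsics"])@q;return u[:2]/u[2]
def save(c,n,s=1):
    cv2.imwrite("pics/"+n,cv2.resize(c["img"][:,:,::-1],None,fx=s,fy=s))
E
python3 - <<'E'
from h import *
np.set_printoptions(precision=4,suppress=True)
print(env.sense())
for n in["scene","top"]:
    c=imaging.camera(n);save(c,n+"0.png",1.25)
    print(n,{k:np.array(v).round(3).tolist() for k,v in c.items() if k!="img"})
    for l in "jar reagent_bottle dropper film_roll rack stop stop_post timer culture_dish tip_box".split():
        z=.072 if l=="stop_post" else .0
        if l!="stop":
          for m in imaging.mark_of(n,l)[:3]: print(l,"mark",round(m["score"],2),np.round(m["xy"],1),at(c,m["xy"],z)[:2])
        for m in imaging.cut_out(n,l)[:3]: print(l,"box",round(m["score"],2),np.round(m["extent"]))
E
```

```text
pics
{'time_s': 0.0, 'joint_positions': array([ 1.2873,  0.7071, -0.0276,  1.485 ,  0.022 ,  0.9509, -0.0755]), 'qd': array([-0.0001,  0.0011,  0.0006, -0.0014,  0.0006,  0.0006, -0.0002]), 'joint_efforts': array([  0.0013, -88.3216,   1.2351, -23.6168,   0.0169,   0.0065,
         0.    ]), 'tcp_pos': array([ 0.1376, -0.558 ,  0.2308]), 'orientation': array([-0.0005,  0.9927,  0.1206, -0.0001]), 'force': array([-0.2979, -0.4174, -0.5981]), 'ft_torque': array([ 0.0387, -0.0277,  0.0115]), 'width': 1.0017602892094222}
scene {'intrinsics': [[518.403, 0.0, 321.739], [0.0, 518.403, 191.637], [0.0, 0.0, 1.0]], 'eye': [-0.128, 0.862, 0.613], 'rotation': [-0.278, -0.163, 0.502, 0.803]}Traceback (most recent call last):
  File "<stdin>", line 10, in <module>
  File "h.py", line 8, in at
    e,d=ray(c,uv);return e+d*(z-e[2])/d[2]
        ~~~^^^^^^
  File "h.py", line 6, in ray
    d=np.array(c["rotation"])@np.array([p[0],-p[1],-p[2]]);return np.array(c["eye"]),d
      ~~~~~~~~~~~~~~~~~~~~~~~^~~~~~~~~~~~~~~~~~~~~~~~~~~~~
ValueError: matmul: Input operand 1 has a mismatch in its core dimension 0, with gufunc signature (n?,k),(k,m?)->(n?,m?) (size 3 is different from 4)
```

```bash
sed -i 's/np.array(c\["rotation"\])/M(c)/g' h.py
cat >> h.py <<'E'
def M(c):
    q=np.array(c["rotation"]);return R.from_quat(q[[1,2,3,0]]).as_matrix()
E
python3 - <<'E'
from h import *
np.set_printoptions(precision=4,suppress=True)
for n in["scene","top"]:
    c=imaging.camera(n);save(c,n+"0.png",1.25)
    print(n,{k:np.array(v).round(3).tolist() for k,v in c.items() if k!="img"})
    for l in "jar reagent_bottle dropper film_roll rack stop stop_post timer culture_dish tip_box".split():
        z=.072 if l=="stop_post" else .0
        if l!="stop":
          for m in imaging.mark_of(n,l)[:3]: print(l,"mark",round(m["score"],2),np.round(m["xy"],1),at(c,m["xy"],z)[:2])
        for m in imaging.cut_out(n,l)[:3]: print(l,"box",round(m["score"],2),np.round(m["extent"]))
E
```

```text
scene {'intrinsics': [[518.403, 0.0, 321.739], [0.0, 518.403, 191.637], [0.0, 0.0, 1.0]], 'eye': [-0.128, 0.862, 0.613], 'rotation': [-0.278, -0.163, 0.502, 0.803]}
jar mark 0.75 [370.3 217.5] [ 0.4415 -0.0891]
jar box 0.92 [356. 171. 389. 228.]
reagent_bottle mark 0.7 [273.4 279.1] [0.4546 0.2446]
reagent_bottle box 0.94 [256. 235. 292. 290.]
dropper mark 0.8 [319.  272.1] [0.3989 0.169 ]
dropper mark 0.52 [405.3 197.2] [ 0.4296 -0.2398]
dropper box 0.94 [308. 218. 330. 270.]
dropper box 0.7 [321. 149. 343. 163.]
dropper box 0.67 [399. 167. 413. 204.]
film_roll mark 0.96 [340.5 246.6] [0.4211 0.0633]
film_roll box 0.77 [325. 220. 352. 254.]
rack mark 0.64 [252.7 235. ] [0.6047 0.1494]
rack box 0.69 [171. 187. 333. 262.]
stop box 0.85 [291. 189. 322. 221.]
stop box 0.39 [403. 168. 412. 203.]
stop_post mark 0.84 [314.4 193.2] [0.5394 0.0072]
stop_post box 0.69 [293. 191. 322. 220.]
timer mark 0.7 [332.8 160.5] [ 0.723  -0.3167]
timer box 0.65 [320. 152. 344. 162.]
culture_dish mark 0.54 [316.9 173.4] [ 0.7016 -0.211 ]
culture_dish box 0.48 [309. 167. 325. 177.]
tip_box mark 0.84 [367.
[... 637 characters left out ...]
film_roll box 0.54 [268. 237. 292. 254.]
film_roll box 0.16 [368. 136. 387. 157.]
rack mark 0.91 [257.3 183. ] [0.6024 0.1353]
rack mark 0.32 [375.6 146.9] [ 0.7007 -0.2062]
rack box 0.86 [188. 147. 321. 217.]
rack box 0.59 [292. 178. 316. 211.]
stop box 0.82 [291. 178. 314. 211.]
stop_post mark 0.97 [308.3 195.3] [ 0.5553 -0.0125]
stop_post box 0.62 [291. 180. 318. 210.]
timer mark 0.82 [417.9 134.4] [ 0.735  -0.3295]
timer box 0.58 [408. 124. 430. 148.]
culture_dish mark 0.72 [331.6 242.7] [ 0.4289 -0.0733]
culture_dish mark 0.6 [379.2 148. ] [ 0.6973 -0.2164]
culture_dish box 0.82 [367. 134. 391. 159.]
tip_box mark 0.67 [411.6 181.5] [ 0.5978 -0.305 ]
tip_box box 0.9 [394. 157. 441. 201.]
```

View pics/scene0.png

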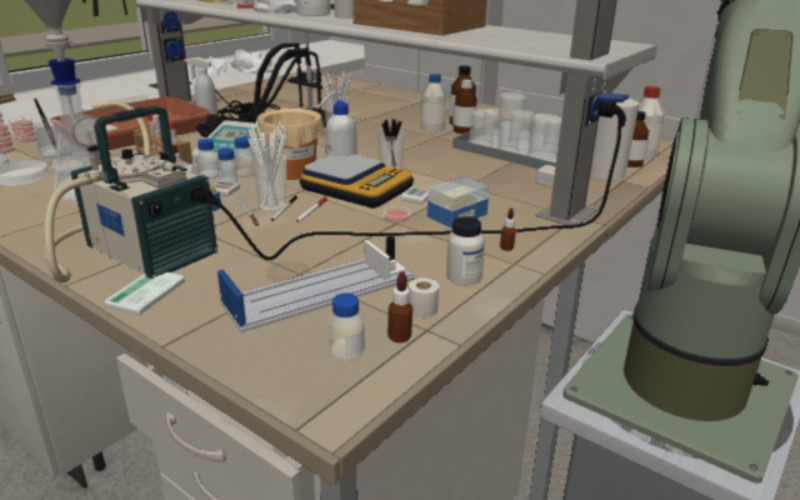

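View pics/top0.png

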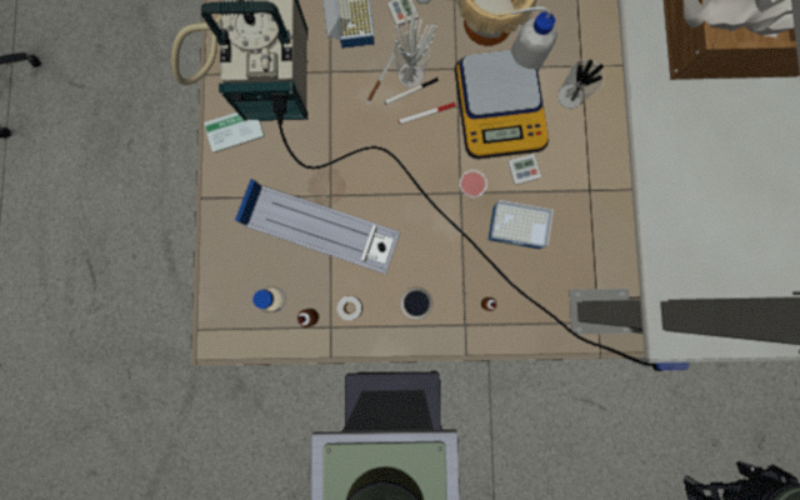

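Scene picture (1.25×): the rack runs from the blue wall at (230,300) to the stop at (385,260). The reagent bottle is at (346,325), and a dropper at (400,310) looks like the large one. The roll is at (423,297), the jar at (465,250) and a smaller dropper at (508,230). The top view agrees. Next I fit silhouettes to get positions and to size both droppers.

```bash
cat >> h.py <<'E'
from scipy.optimize import least_squares
PR=dict(jar=[(0,34),(100,34),(100,27),(118,27)],reagent_bottle=[(0,28),(55,28),(73,17),(97,17)],dropper=[(0,15),(50,15),(55,10),(69,10),(72,6),(92,4)],film_roll=[(0,26),(50,26)])
A=np.linspace(0,2*np.pi,40)
def prof(l,x,y,s=1,z0=0):
    return np.array([[x+s*r/1e3*np.cos(a),y+s*r/1e3*np.sin(a),z0+s*h/1e3] for h,r in PR[l] for a in A])
def bb(c,P):
    u=np.array([proj(c,p) for p in P]);return np.r_[u.min(0),u.max(0)]
def fit(l,obs,x0,z0=0,scale=False):
    f=lambda v:np.concatenate([bb(c,prof(l,v[0],v[1],v[2] if scale else 1,z0))-(np.array(e)) for c,e in obs])
    r=least_squares(f,list(x0)+([1.] if scale else []),loss="soft_l1",diff_step=1e-4);return r.x,r.fun
E
python3 - <<'E'
from h import *
np.set_printoptions(precision=4,suppress=True)
C={n:imaging.camera(n) for n in["scene","top"]}
G=dict(jar=[(.43,-.087)],reagent_bottle=[(.452,.244)],dropper=[(.4,.169),(.427,-.23)],film_roll=[(.421,.066)])
for l,gs in G.items():
    cuts={n:imaging.cut_out(n,l) for n in C}
    for g in gs:
        obs=[];tag=[]
        for n,c in C.items():
            b=bb(c,prof(l,*g));m=(b[:2]+b[2:])/2
            for d in cuts[n]:
                e=np.array(d["extent"])
                if np.abs((e[:2]+e[2:])/2-m).max()<12: obs.append((c,e));tag.append(n);break
        if obs:
            print(l,tag,*fit(l,obs,g,scale=(l=="dropper")))
# rack
m=imaging.cut_out("top","rack")[0]["mask"].astype(np.uint8)
print(cv2.minAreaRect(cv2.findNonZero(m)))
c=C["top"]
print([at(c,p,.008)[:2] for p in cv2.boxPoints(cv2.minAreaRect(cv2.findNonZero(m)))])
pt={n:imaging.mark_of(n,"stop_post")[0]["xy"] for n in C}
print([at(C[n],pt[n],.072) for n in C])
for n,(r0,r1,c0,c1) in dict(top=(130,280,170,400),scene=(140,300,160,420)).items():
    cv2.imwrite(f"pics/{n}z.png",cv2.resize(C[n]["img"][r0:r1,c0:c1,::-1],None,fx=3,fy=3,interpolation=2))
E
```

```text
jar ['scene', 'top'] [ 0.4316 -0.0747] [-0.3392  1.128   0.238  -0.0645 -0.7636  0.6671  1.9707 -0.9389]
reagent_bottle ['scene', 'top'] [0.4463 0.2392] [ 3.0251  0.7473 -0.5999 -0.4703 -0.5575  0.4387  0.0941 -1.848 ]
dropper ['scene', 'top'] [0.405  0.1618 1.2665] [ 0.4123 -0.3543 -0.735   5.2715  0.1942  2.2222  0.4559 -2.7671]
dropper ['scene'] [ 0.4222 -0.2234  1.0131] [-0.1264  0.0458  0.1239 -0.0466]
film_roll ['scene', 'top'] [0.4206 0.0694] [-0.2161  3.2797  0.115  -1.0042 -0.1695 -1.7521  0.3449  1.8992]
((254.08432006835938, 181.00758361816406), (129.1907196044922, 38.23158264160156), 19.17900848388672)
[array([0.6201, 0.3352]), array([0.7247, 0.3011]), array([ 0.5941, -0.0479]), array([ 0.4925, -0.0107])]
[array([0.549 , 0.0015, 0.072 ]), array([ 0.5578, -0.0107,  0.072 ])]
```

View pics/topz.png

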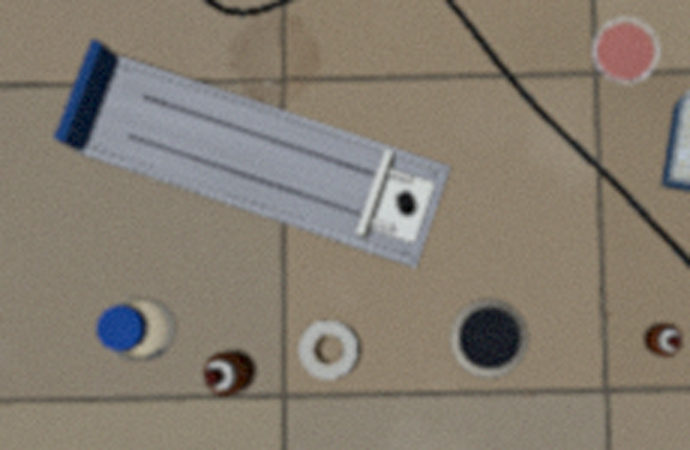

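View pics/scenez.png

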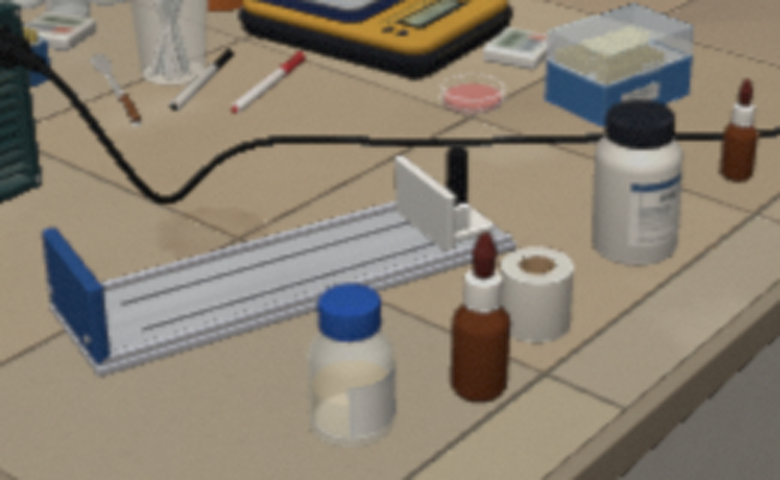

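```bash
python3 - <<'E'
from h import *
np.set_printoptions(precision=4,suppress=True)
C={n:imaging.camera(n) for n in["scene","top"]}
o=dict(top=(170,130),scene=(160,140))
obs=[("top",(416,266),(-.051,-.172,.014)),("top",(450,166),(.051,-.172,.014)),("top",(117,57),(.05,.16,.014)),("top",(85,152),(-.05,.16,.014)),("top",(403,201),(0,-.15,.072)),
("scene",(102,372),(-.051,.172,0)),("scene",(513,240),(-.051,-.172,.014)),("scene",(458,150),(0,-.15,.072))]
def f(v):
    c,s=np.cos(v[2]),np.sin(v[2])
    return np.concatenate([proj(C[n],[v[0]+c*p[0]-s*p[1],v[1]+s*p[0]+c*p[1],p[2]])-(np.array(uv)/3+o[n]) for n,uv,p in obs])
r=least_squares(f,[.603,.14,-.35],loss="soft_l1");print(r.x,r.fun.reshape(-1,2))
x,y,p=r.x
for n,Y in dict(jar=.123,reag=.043,drop=-.02,roll=-.073,post=-.15).items(): print(n,x-np.sin(p)*Y,y+np.cos(p)*Y)
open("rack.txt","w").write(" ".join(map(str,r.x)))
E
cat >> h.py <<'E'
def go(x,y,z,yaw_y=None):
    """shift (cm, tool axes) and turn to reach a tool-down pose with tool y at world angle yaw_y"""
    s=env.sense();q=np.array(s["orientation"]);T=R.from_quat(q[[1,2,3,0]])
    d=T.inv().apply(np.array([x,y,z])-s["tcp_pos"])*100
    out=[d.round(2)]
    if yaw_y is not None:
        yv=np.array([np.cos(yaw_y),np.sin(yaw_y),0]);zv=np.array([0,0,-1.]);W=R.from_matrix(np.c_[np.cross(yv,zv),yv,zv])
        out.append((T.inv()*W).as_rotvec().round(3))
    return out
E
python3 -c "
from h import *
p=float(open('rack.txt').read().split()[2])
print(p);print(go(.30,-.33,.25,p));print(go(.4316,-.0747,.22,p))"
```

```text
[ 0.6023  0.1359 -0.3445] [[-0.6346  0.1835]
 [-0.2773 -0.7734]
 [ 0.536  -0.7524]
 [-1.1545  0.3704]
 [ 1.2698 -0.2754]
 [-0.9669  2.2744]
 [ 1.6857 -1.9728]
 [ 0.951  -0.0818]]
jar 0.6438188531490566 0.25171075134484844
reag 0.6168041842923523 0.17640997003042513
drop 0.5955301325676975 0.11711060474531676
roll 0.5776329144501309 0.0672238371245113
post 0.5516312956755529 -0.005253164890621165
-0.3444545960559303
[array([ 21.22, -18.28,  -1.87]), array([-0.   , -0.   , -0.985])]
[array([ 40.11, -39.91,   1.13]), array([-0.   , -0.   , -0.985])]
```

Call:
carry_out:
  xyz:
    - [3, -2.6, -0.3]
    - [6, -5.2, -0.6]
    - [9, -7.8, -0.9]
    - [12, -10.4, -1.2]
    - [15, -13, -1.5]
    - [18, -15.6, -1.8]
    - [21, -18.2, -1.9]
    - [24, -22, -1.5]
    - [27.5, -26, -1]
    - [31, -30, -0.5]
    - [35, -34, 0]
    - [38, -38, 0]
  dr:
    - [0, 0, -0.1]
    - [0, 0, -0.2]
    - [0, 0, -0.3]
    - [0, 0, -0.4]
    - [0, 0, -0.5]
    - [0, 0, -0.6]
    - [0, 0, -0.7]
    - [0, 0, -0.8]
    - [0, 0, -0.9]
    - [0, 0, -0.985]
    - [0, 0, -0.985]
    - [0, 0, -0.985]
  hand: 8.5

```text
time_s: 3.85
tcp_pos: [0.3927, -0.1446, 0.2334]
orientation: [0.0, 0.818, 0.576, 0.0]
force: [1.5, -1.0, 0.1]
width: 0.995
```

```bash
python3 -c "
from h import *
s=env.sense();print(s['time_s'],s['tcp_pos'],s['joint_positions'].round(2),s['force'])
p=float(open('rack.txt').read().split()[2])
print(go(.4316,-.0747,.17,p));print(go(.4316,-.0747,.062,p))"
```

```text
3.85 [ 0.39267872 -0.14455193  0.23342684] [ 0.44  0.49 -0.26  2.01  0.2   0.67 -0.29] [ 1.49186891 -0.95616462  0.06713469]
[array([7.89, 1.31, 6.34]), array([ 0.   , -0.   ,  0.001])]
[array([ 7.89,  1.31, 17.14]), array([ 0.   , -0.   ,  0.001])]
```

```bash
python3 -c "
from h import *
c=imaging.camera('top');s=imaging.camera('scene')
print(at(c,(333.3,242.7),.118),at(c,(335.5-.4,243.4),.0))
print(at(s,(160+640/3,140+115/3.),.118), at(s,(160+636/3,140+237/3.),.0))
for l in['jar']:
  print(bb(c,prof(l,.4316,-.0747)),imaging.cut_out('top','jar')[0]['extent'])
print('roll',at(c,(170+329/3,130+350/3),.05),'drop',at(c,(170+670/3,130+340/3),.092),'reag cap',at(c,(170+122/3,130+328/3),.097))
save(c,'t1.png')"
```

```text
[ 0.42886764 -0.07482871  0.118     ] [ 0.42676927 -0.08306851  0.        ]
[ 0.42602118 -0.06506753  0.118     ] [ 0.43429941 -0.0854463   0.        ]
[319.73011036 228.26718243 346.36437806 255.0612631 ] [321.9, 229.4, 346.3, 259.7]
roll [0.42094122 0.06711425 0.05      ] drop [ 0.42439318 -0.22949668  0.092     ] reag cap [0.44327265 0.23934758 0.097     ]
```

Call:
carry_out:
  xyz:
    - [2.5, 0.4, 1.5]
    - [5, 0.9, 3]
    - [7.8, 1.3, 5]
    - [7.8, 1.3, 7]
    - [7.8, 1.3, 9]
    - [7.8, 1.3, 11]
    - [7.8, 1.3, 13]
    - [7.8, 1.3, 14.5]
    - [7.8, 1.3, 16]
    - [7.8, 1.3, 17]
    - [7.8, 1.3, 17.1]
    - [7.8, 1.3, 17.1]
  dr:
    - [0, 0, 0]
    - [0, 0, 0]
    - [0, 0, 0]
    - [0, 0, 0]
    - [0, 0, 0]
    - [0, 0, 0]
    - [0, 0, 0]
    - [0, 0, 0]
    - [0, 0, 0]
    - [0, 0, 0]
    - [0, 0, 0]
    - [0, 0, 0]

```text
time_s: 5.0
tcp_pos: [0.4312, -0.0747, 0.0626]
orientation: [-0.0, 0.816, 0.578, -0.0]
force: [0.4, 0.5, 0.9]
width: 0.996
```

Call:
carry_out:
  xyz:
    - [0, 0, 0]
    - [0, 0, 0]
    - [0, 0, 0]
    - [0, 0, 0]
    - [0, 0, 0]
    - [0, 0, 0]
    - [0, 0, 0]
    - [0, 0, 0]
    - [0, 0, -1]
    - [0, 0, -2]
    - [0, 0, -3]
    - [0, 0, -4]
  dr:
    - [0, 0, 0]
    - [0, 0, 0]
    - [0, 0, 0]
    - [0, 0, 0]
    - [0, 0, 0]
    - [0, 0, 0]
    - [0, 0, 0]
    - [0, 0, 0]
    - [0, 0, 0]
    - [0, 0, 0]
    - [0, 0, 0]
    - [0, 0, 0]
  hand: 5.5
  squeeze: 40

```text
time_s: 6.0
tcp_pos: [0.4312, -0.075, 0.1036]
orientation: [0.0, 0.816, 0.578, 0.0]
force: [-0.5, 0.3, -2.6]
width: 0.763
```

```bash
python3 -c "
from h import *
c=imaging.camera('scene');cv2.imwrite('pics/j1.png',cv2.resize(c['img'][100:300,200:480,::-1],None,fx=2.5,fy=2.5))
p=float(open('rack.txt').read().split()[2])
for z in(.25,.078):print(go(.6438,.2517,z,p))"
```

```text
[array([ 37.89,   9.15, -14.46]), array([ 0.002, -0.001,  0.005])]
[array([37.88,  9.11,  2.74]), array([ 0.002, -0.001,  0.005])]
```

View pics/j1.png

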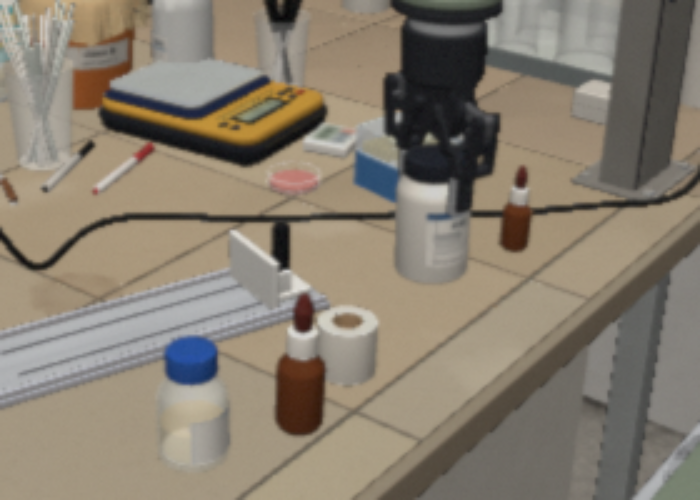

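The jar is held upright at (432,215), clear of the bench, at a plausible opening. I carry it to the wall end.

Call:
carry_out:
  xyz:
    - [0, 0, -2]
    - [0.5, 0, -4.5]
    - [1.5, 0.3, -7]
    - [3, 0.7, -9]
    - [5, 1.2, -9]
    - [7.5, 1.8, -9]
    - [10, 2.4, -9]
    - [13, 3.1, -9]
    - [16, 3.9, -9]
    - [19, 4.6, -9]
    - [22, 5.3, -9]
    - [25, 6, -9]
  dr:
    - [0, 0, 0]
    - [0, 0, 0]
    - [0, 0, 0]
    - [0, 0, 0]
    - [0, 0, 0]
    - [0, 0, 0]
    - [0, 0, 0]
    - [0, 0, 0]
    - [0, 0, 0]
    - [0, 0, 0]
    - [0, 0, 0]
    - [0, 0, 0]

```text
time_s: 7.05
tcp_pos: [0.5719, 0.1418, 0.1954]
orientation: [0.001, 0.816, 0.577, 0.001]
force: [0.4, -1.1, -2.8]
width: 0.763
```

Call:
carry_out:
  xyz:
    - [2.5, 0.6, 0]
    - [5, 1.2, 0]
    - [7.5, 1.8, 0]
    - [9.5, 2.3, 0]
    - [11, 2.7, 0]
    - [12, 2.95, 0]
    - [12.6, 3.05, 0]
    - [12.9, 3.1, 0]
    - [12.9, 3.1, 0]
    - [12.9, 3.1, 0]
    - [12.9, 3.1, 0]
    - [12.9, 3.1, 0]
  dr:
    - [0, 0, 0]
    - [0, 0, 0]
    - [0, 0, 0]
    - [0, 0, 0]
    - [0, 0, 0]
    - [0, 0, 0]
    - [0, 0, 0]
    - [0, 0, 0]
    - [0, 0, 0]
    - [0, 0, 0]
    - [0, 0, 0]
    - [0, 0, 0]

```text
time_s: 8.05
tcp_pos: [0.6441, 0.2525, 0.1958]
orientation: [0.001, 0.817, 0.577, 0.001]
force: [-0.4, -0.5, -3.0]
width: 0.763
```

```bash
python3 -c "
from h import *
c=imaging.camera('scene');p=float(open('rack.txt').read().split()[2])
t=imaging.camera('top')
a=cv2.resize(c['img'][130:290,150:340,::-1],None,fx=2.1,fy=2.1);b=cv2.resize(t['img'][130:290,150:340,::-1],None,fx=2.1,fy=2.1)
cv2.imwrite('pics/j2.png',np.hstack([a,b]))
for z in(.11,.0715):print(go(.6438,.2517,z,p))"
```

```text
[array([-0.11, -0.01,  8.57]), array([ 0.002, -0.   ,  0.004])]
[array([-0.11, -0.02, 12.42]), array([ 0.002, -0.   ,  0.004])]
```

View pics/j2.png

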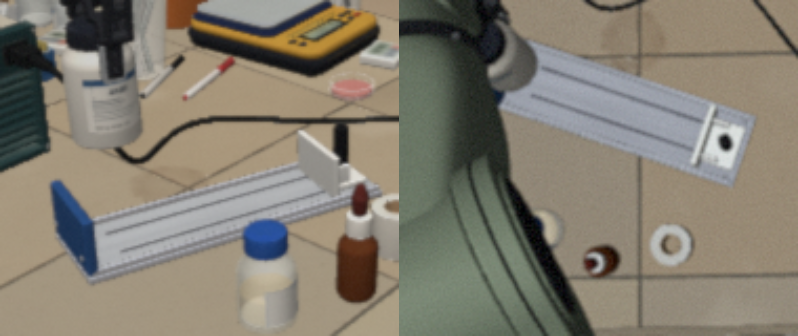

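Both views show the jar above the wall end of the tray. I lower it with about 8 mm of margin to the wall.

Call:
carry_out:
  xyz:
    - [-0.3, 0, 1]
    - [-0.6, 0, 2.5]
    - [-0.6, 0, 4]
    - [-0.6, 0, 5.5]
    - [-0.6, 0, 7]
    - [-0.6, 0, 8.5]
    - [-0.6, 0, 9.7]
    - [-0.6, 0, 10.6]
    - [-0.6, 0, 11.4]
    - [-0.6, 0, 11.9]
    - [-0.6, 0, 12.2]
    - [-0.6, 0, 12.2]
  dr:
    - [0, 0, 0]
    - [0, 0, 0]
    - [0, 0, 0]
    - [0, 0, 0]
    - [0, 0, 0]
    - [0, 0, 0]
    - [0, 0, 0]
    - [0, 0, 0]
    - [0, 0, 0]
    - [0, 0, 0]
    - [0, 0, 0]
    - [0, 0, 0]

```text
time_s: 9.15
tcp_pos: [0.6423, 0.247, 0.0734]
orientation: [0.001, 0.817, 0.577, 0.001]
force: [-0.0, -0.0, -2.6]
width: 0.763
```

```bash
python3 -c "
from h import *
print(env.sense()['force'])
c=imaging.camera('scene')
cv2.imwrite('pics/j3.png',cv2.resize(c['img'][130:290,150:340,::-1],None,fx=3.5,fy=3.5,interpolation=2))"
```

```text
[-0.04880479 -0.02524355 -2.64135366]
```

View pics/j3.png

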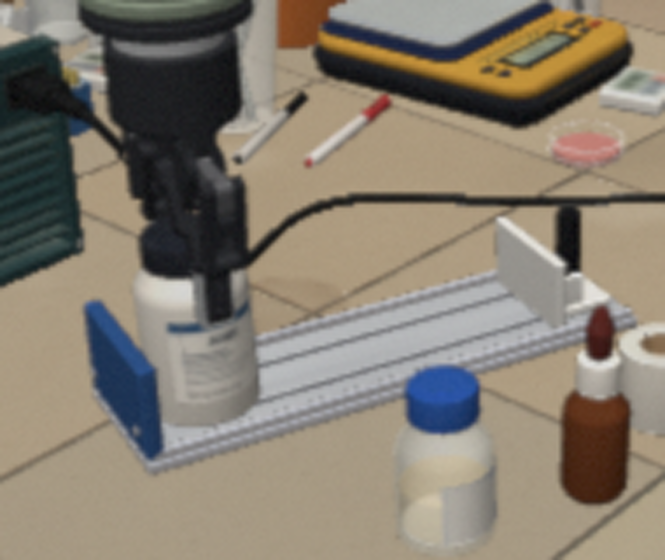

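The jar's base, near (205,410), sits inside the tray beside the wall. I lower the last 2–3 mm and slide it gently to the wall.

Call:
carry_out:
  xyz:
    - [0, 0, 0.15]
    - [0, 0, 0.25]
    - [0, 0, 0.25]
    - [0.2, 0, 0.25]
    - [0.4, 0, 0.25]
    - [0.5, 0, 0.25]
    - [0.5, 0, 0.25]
  dr:
    - [0, 0, 0]
    - [0, 0, 0]
    - [0, 0, 0]
    - [0, 0, 0]
    - [0, 0, 0]
    - [0, 0, 0]
    - [0, 0, 0]

```text
time_s: 9.78
tcp_pos: [0.6442, 0.2521, 0.0717]
orientation: [0.001, 0.816, 0.577, 0.001]
force: [-1.2, 0.1, 5.5]
width: 0.764
```

Call:
carry_out:
  xyz:
    - [0.1, 0, 0]
    - [0.2, 0, 0]
    - [0.3, 0, 0]
    - [0.3, 0, 0]
  dr:
    - [0, 0, 0]
    - [0, 0, 0]
    - [0, 0, 0]
    - [0, 0, 0]

```text
time_s: 10.12
tcp_pos: [0.6452, 0.2546, 0.0719]
orientation: [0.001, 0.817, 0.577, 0.001]
force: [-4.2, -3.9, 6.5]
width: 0.76
```

Contact is at rack y = 0.126, which is the jar's place exactly. I release and go for the reagent bottle.

Call:
carry_out:
  xyz:
    - [0, 0, 0]
    - [0, 0, 0]
    - [0, 0, 0]
    - [0, 0, 0]
    - [0, 0, -2]
    - [0, 0, -5]
    - [0, 0, -9]
    - [0, 0, -13]
    - [0, 0, -13]
    - [0, 0, -13]
  dr:
    - [0, 0, 0]
    - [0, 0, 0]
    - [0, 0, 0]
    - [0, 0, 0]
    - [0, 0, 0]
    - [0, 0, 0]
    - [0, 0, 0]
    - [0, 0, 0]
    - [0, 0, 0]
    - [0, 0, 0]
  hand: 8.5

```text
time_s: 10.95
tcp_pos: [0.6456, 0.2551, 0.2041]
orientation: [0.001, 0.817, 0.577, 0.003]
force: [-1.0, -0.5, -0.5]
width: 0.995
```

```bash
python3 -c "
from h import *
p=float(open('rack.txt').read().split()[2])
print(env.sense()['force'])
for z in(.18,.028):print(go(.4455,.2392,z,p))"
```

```text
[-1.02677842 -0.45058452 -0.54247306]
[array([ -8.18, -18.34,   2.29]), array([ 0.005, -0.003,  0.004])]
[array([ -8.22, -18.42,  17.49]), array([ 0.005, -0.003,  0.004])]
```

Call:
carry_out:
  xyz:
    - [-1.2, -2.6, 0]
    - [-2.5, -5.5, 0]
    - [-4, -8.5, 0]
    - [-5.3, -11.5, 0.5]
    - [-6.6, -14.5, 1]
    - [-7.8, -17.3, 1.5]
    - [-8.2, -18.4, 3]
    - [-8.2, -18.4, 5]
    - [-8.2, -18.4, 7]
    - [-8.2, -18.4, 8]
    - [-8.2, -18.4, 8]
    - [-8.2, -18.4, 8]
  dr:
    - [0, 0, 0]
    - [0, 0, 0]
    - [0, 0, 0]
    - [0, 0, 0]
    - [0, 0, 0]
    - [0, 0, 0]
    - [0, 0, 0]
    - [0, 0, 0]
    - [0.005, -0.003, 0.004]
    - [0.005, -0.003, 0.004]
    - [0.005, -0.003, 0.004]
    - [0.005, -0.003, 0.004]

```text
time_s: 11.95
tcp_pos: [0.4448, 0.2391, 0.1224]
orientation: [0.0, 0.818, 0.576, -0.001]
force: [-0.9, 0.0, 1.3]
width: 0.995
```

```bash
python3 -c "
from h import *
c=imaging.camera('scene')
cv2.imwrite('pics/r1.png',cv2.resize(c['img'][130:300,150:360,::-1],None,fx=3.3,fy=3.3,interpolation=2))
p=float(open('rack.txt').read().split()[2])
for z in(.18,.028):print(go(.4455,.2392,z,p))"
```

```text
[array([ 0.01,  0.04, -5.7 ]), array([-0.   ,  0.001,  0.001])]
[array([0.02, 0.04, 9.5 ]), array([-0.   ,  0.001,  0.001])]
```

View pics/r1.png

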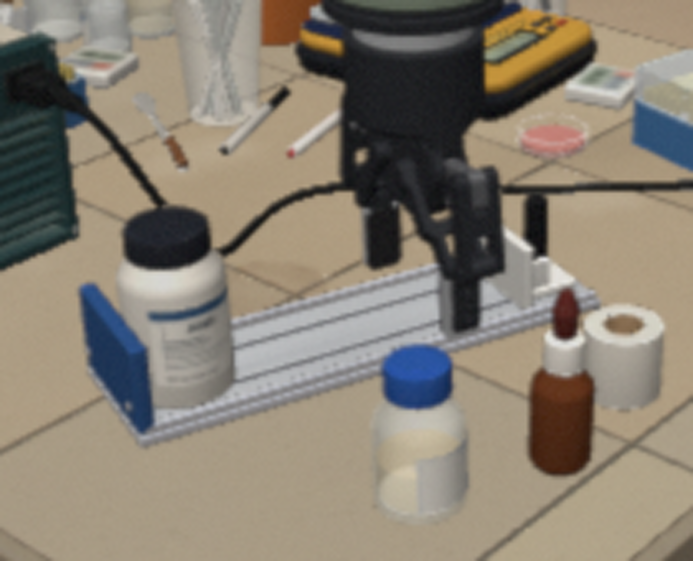

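The jar stands at the wall, and the fingers at (380,260) and (460,330) straddle the bottle cap at (418,375). I descend and grip.

Call:
carry_out:
  xyz:
    - [0, 0, 2]
    - [0, 0, 4]
    - [0, 0, 6]
    - [0, 0, 7.5]
    - [0, 0, 8.7]
    - [0, 0, 9.4]
    - [0, 0, 9.5]
    - [0, 0, 9.5]
  dr:
    - [0, 0, 0]
    - [0, 0, 0]
    - [0, 0, 0]
    - [0, 0, 0]
    - [0, 0, 0]
    - [0, 0, 0]
    - [0, 0, 0]
    - [0, 0, 0]

```text
time_s: 12.67
tcp_pos: [0.4453, 0.2393, 0.0285]
orientation: [0.0, 0.818, 0.576, -0.0]
force: [-0.2, 0.2, 0.3]
width: 0.995
```

Call:
carry_out:
  xyz:
    - [0, 0, 0]
    - [0, 0, 0]
    - [0, 0, 0]
    - [0, 0, 0]
    - [0, 0, 0]
    - [0, 0, 0]
    - [0, 0, 0]
    - [0, 0, 0]
    - [0, 0, -1]
    - [0, 0, -3]
    - [0, 0, -6]
    - [0, 0, -9]
  dr:
    - [0, 0, 0]
    - [0, 0, 0]
    - [0, 0, 0]
    - [0, 0, 0]
    - [0, 0, 0]
    - [0, 0, 0]
    - [0, 0, 0]
    - [0, 0, 0]
    - [0, 0, 0]
    - [0, 0, 0]
    - [0, 0, 0]
    - [0, 0, 0]
  hand: 4.5
  squeeze: 30

```text
time_s: 13.67
tcp_pos: [0.4448, 0.2391, 0.1201]
orientation: [0.0, 0.818, 0.576, -0.0]
force: [0.1, 0.2, -0.6]
width: 0.643
```

```bash
python3 -c "
from h import *
p=float(open('rack.txt').read().split()[2])
for z in(.16,.0365):print(go(.6168,.1764,z,p))"
```

```text
[array([-0.11, 18.3 , -4.  ]), array([-0.   ,  0.001,  0.001])]
[array([-0.09, 18.3 ,  8.35]), array([-0.   ,  0.001,  0.001])]
```

Call:
carry_out:
  xyz:
    - [0, 1, -1.5]
    - [0, 3, -3]
    - [0, 5.5, -4]
    - [0, 8, -4]
    - [0, 10.5, -4]
    - [0, 13, -4]
    - [0, 15, -4]
    - [-0.1, 16.7, -4]
    - [-0.1, 17.7, -4]
    - [-0.1, 18.2, -4]
    - [-0.1, 18.3, -4]
    - [-0.1, 18.3, -4]
  dr:
    - [0, 0, 0]
    - [0, 0, 0]
    - [0, 0, 0]
    - [0, 0, 0]
    - [0, 0, 0]
    - [0, 0, 0]
    - [0, 0, 0]
    - [0, 0, 0]
    - [0, 0, 0]
    - [0, 0, 0]
    - [0, 0, 0]
    - [0, 0, 0]

```text
time_s: 14.67
tcp_pos: [0.6164, 0.1767, 0.1604]
orientation: [-0.0, 0.818, 0.576, -0.0]
force: [-0.9, 0.7, -1.2]
width: 0.641
```

Call:
carry_out:
  xyz:
    - [0, 0, 2]
    - [0, 0, 4]
    - [0, 0, 6]
    - [0, 0, 8]
    - [0, 0, 9.6]
    - [0, 0, 10.8]
    - [0, 0, 11.6]
    - [0, 0, 12]
    - [0, 0, 12.2]
    - [0, 0, 12.2]
  dr:
    - [0, 0, 0]
    - [0, 0, 0]
    - [0, 0, 0]
    - [0, 0, 0]
    - [0, 0, 0]
    - [0, 0, 0]
    - [0, 0, 0]
    - [0, 0, 0]
    - [0, 0, 0]
    - [0, 0, 0]

```text
time_s: 15.5
tcp_pos: [0.6164, 0.1767, 0.0387]
orientation: [0.0, 0.818, 0.576, -0.0]
force: [0.2, 0.5, -1.9]
width: 0.644
```

```bash
python3 -c "
from h import *
c=imaging.camera('scene')
cv2.imwrite('pics/r2.png',cv2.resize(c['img'][130:300,150:360,::-1],None,fx=3.3,fy=3.3,interpolation=2))
p=float(open('rack.txt').read().split()[2])
print(go(.6168,.1764,.0365,p))"
```

```text
[array([-0.03,  0.04,  0.25]), array([0.   , 0.   , 0.001])]
```

View pics/r2.png

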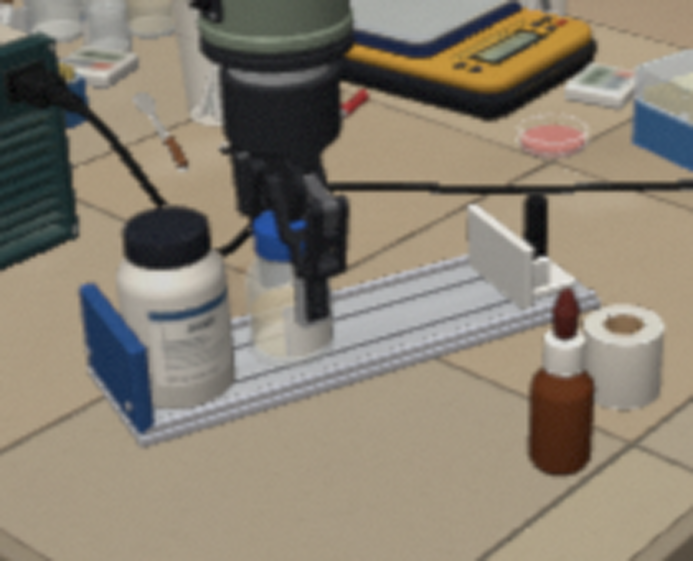

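The bottle is upright in the tray at (290,330), with a small gap to the jar. I release it and go for the small dropper.

Call:
carry_out:
  xyz:
    - [0, 0, 0.15]
    - [0, 0, 0.25]
    - [0, 0, 0.25]
  dr:
    - [0, 0, 0]
    - [0, 0, 0]
    - [0, 0, 0]

```text
time_s: 15.8
tcp_pos: [0.6169, 0.1769, 0.0375]
orientation: [0.0, 0.818, 0.576, 0.0]
force: [-2.2, -0.4, 9.5]
width: 0.644
```

Call:
carry_out:
  xyz:
    - [0, 0, 0]
    - [0, 0, 0]
    - [0, 0, 0]
    - [0, 0, 0]
    - [0, 0, -1]
    - [0, 0, -4]
    - [0, 0, -8]
    - [0, 0, -12]
    - [0, 0, -15]
    - [0, 0, -15]
  dr:
    - [0, 0, 0]
    - [0, 0, 0]
    - [0, 0, 0]
    - [0, 0, 0]
    - [0, 0, 0]
    - [0, 0, 0]
    - [0, 0, 0]
    - [0, 0, 0]
    - [0, 0, 0]
    - [0, 0, 0]
  hand: 7.5

```text
time_s: 16.63
tcp_pos: [0.6187, 0.1776, 0.1945]
orientation: [0.001, 0.818, 0.576, 0.005]
force: [1.3, 0.1, -0.8]
width: 0.878
```

```bash
python3 -c "
from h import *
p=float(open('rack.txt').read().split()[2])
print(go(.4235,-.226,.15,p))"
```

```text
[array([-44.6 ,  -4.8 ,   4.14]), array([ 0.008, -0.006,  0.   ])]
```

Call:
carry_out:
  xyz:
    - [-3.5, -0.4, 0]
    - [-7.5, -0.8, 0]
    - [-11.5, -1.2, 0]
    - [-15.5, -1.7, 0]
    - [-19.5, -2.1, 0]
    - [-23.5, -2.5, 0]
    - [-27.5, -3, 0]
    - [-31.5, -3.4, 0.5]
    - [-35.5, -3.8, 1.5]
    - [-39.5, -4.2, 2.5]
    - [-43, -4.6, 3.5]
    - [-44.6, -4.8, 4.1]
  dr:
    - [0, 0, 0]
    - [0, 0, 0]
    - [0, 0, 0]
    - [0, 0, 0]
    - [0, 0, 0]
    - [0.008, -0.006, 0]
    - [0.008, -0.006, 0]
    - [0.008, -0.006, 0]
    - [0.008, -0.006, 0]
    - [0.008, -0.006, 0]
    - [0.008, -0.006, 0]
    - [0.008, -0.006, 0]

```text
time_s: 17.63
tcp_pos: [0.4209, -0.23, 0.1502]
orientation: [0.0, 0.819, 0.574, -0.001]
force: [-0.6, -1.5, 0.5]
width: 0.879
```

```bash
python3 -c "
from h import *
c=imaging.camera('scene');t=imaging.camera('top')
print(bb(c,prof('dropper',.4235,-.226)))
for n in('scene','top'):
  for d in imaging.cut_out(n,'dropper'): print(n,d['extent'],d['score'])
a=cv2.resize(c['img'][120:220,340:460,::-1],None,fx=3.3,fy=3.3,interpolation=2)
b=cv2.resize(t['img'][195:295,330:450,::-1],None,fx=3.3,fy=3.3,interpolation=2)
cv2.imwrite('pics/d1.png',np.hstack([a,b]))
p=float(open('rack.txt').read().split()[2])
for z in(.1,.025):print(go(.4235,-.226,z,p))"
```

```text
[398.91474406 166.64011014 412.36142785 202.4031907 ]
scene [399.8, 167.9, 413.7, 203.9] 0.84
scene [308.9, 219.8, 328.7, 269.1] 0.63
top [235.1, 245.6, 256.5, 263.4] 0.78
[array([-0.04, -0.02,  5.09]), array([ 0., -0.,  0.])]
[array([-0.04, -0.02, 12.59]), array([ 0., -0.,  0.])]
```

View pics/d1.png

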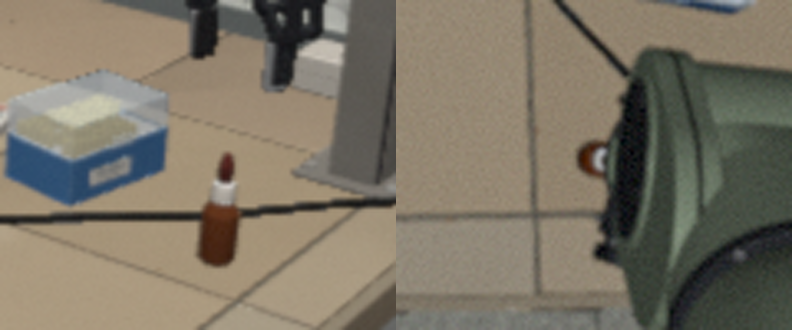

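The dropper stands where predicted, at (218,225) in the left crop, and the fingers are above it. I narrow the jaws, descend and grip.

Call:
carry_out:
  xyz:
    - [0, 0, 2]
    - [0, 0, 4]
    - [0, 0, 6]
    - [0, 0, 8]
    - [0, 0, 9.7]
    - [0, 0, 11]
    - [0, 0, 12]
    - [0, 0, 12.5]
    - [0, 0, 12.6]
    - [0, 0, 12.6]
  dr:
    - [0, 0, 0]
    - [0, 0, 0]
    - [0, 0, 0]
    - [0, 0, 0]
    - [0, 0, 0]
    - [0, 0, 0]
    - [0, 0, 0]
    - [0, 0, 0]
    - [0, 0, 0]
    - [0, 0, 0]
  hand: 5.8

```text
time_s: 18.67
tcp_pos: [0.4242, -0.2255, 0.0253]
orientation: [0.0, 0.818, 0.576, 0.0]
force: [0.5, -0.8, -0.3]
width: 0.677
```

Call:
carry_out:
  xyz:
    - [0, 0, 0]
    - [0, 0, 0]
    - [0, 0, 0]
    - [0, 0, 0]
    - [0, 0, 0]
    - [0, 0, 0]
    - [0, 0, 0]
    - [0, 0, 0]
    - [0, 0, -1]
    - [0, 0, -3]
    - [0, 0, -6]
    - [0, 0, -9]
  dr:
    - [0, 0, 0]
    - [0, 0, 0]
    - [0, 0, 0]
    - [0, 0, 0]
    - [0, 0, 0]
    - [0, 0, 0]
    - [0, 0, 0]
    - [0, 0, 0]
    - [0, 0, 0]
    - [0, 0, 0]
    - [0, 0, 0]
    - [0, 0, 0]
  hand: 2
  squeeze: 20

```text
time_s: 19.67
tcp_pos: [0.4236, -0.2252, 0.1169]
orientation: [-0.0, 0.818, 0.576, -0.0]
force: [0.6, -0.2, -0.5]
width: 0.341
```

```bash
python3 -c "
from h import *
c=imaging.camera('scene');t=imaging.camera('top')
a=cv2.resize(c['img'][120:220,340:460,::-1],None,fx=3.3,fy=3.3,interpolation=2)
cv2.imwrite('pics/d2.png',a)
p=float(open('rack.txt').read().split()[2])
for z in(.2,.035):print(go(.5955,.1171,z,p))"
```

```text
[array([38.05,  4.5 , -8.03]), array([0.006, 0.   , 0.   ])]
[array([38.06,  4.39,  8.47]), array([0.006, 0.   , 0.   ])]
```

View pics/d2.png

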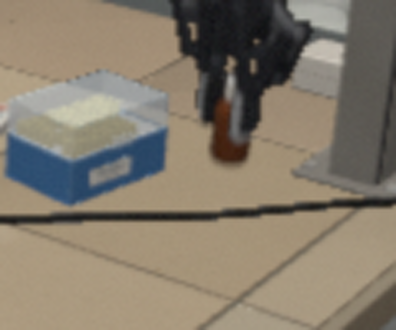

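The dropper is held upright at (230,135), with the opening near 29 mm. I carry it to the rack.

Call:
carry_out:
  xyz:
    - [1, 0, -1.5]
    - [3.5, 0.3, -3]
    - [7, 0.8, -4.5]
    - [10.5, 1.2, -4.5]
    - [14, 1.6, -4.5]
    - [17.5, 2, -4.5]
    - [21, 2.5, -4.5]
    - [24.5, 2.9, -4.5]
    - [28, 3.3, -4.5]
    - [31, 3.7, -4.5]
    - [33.5, 4, -4.5]
    - [35.5, 4.2, -4.5]
  dr:
    - [0, 0, 0]
    - [0, 0, 0]
    - [0, 0, 0]
    - [0, 0, 0]
    - [0, 0, 0]
    - [0, 0, 0]
    - [0, 0, 0]
    - [0, 0, 0]
    - [0, 0, 0]
    - [0, 0, 0]
    - [0, 0, 0]
    - [0, 0, 0]

```text
time_s: 20.77
tcp_pos: [0.5845, 0.0962, 0.1651]
orientation: [0.002, 0.817, 0.576, 0.002]
force: [0.0, -0.6, -0.3]
width: 0.342
```

```bash
python3 -c "
from h import *
p=float(open('rack.txt').read().split()[2])
for z in(.1,.0345):print(go(.5955,.1171,z,p))"
```

```text
[array([2.33, 0.29, 6.51]), array([ 0.006, -0.   ,  0.002])]
[array([ 2.33,  0.26, 13.06]), array([ 0.006, -0.   ,  0.002])]
```

Call:
carry_out:
  xyz:
    - [1.2, 0.1, 0.5]
    - [2.3, 0.3, 2]
    - [2.3, 0.3, 4]
    - [2.3, 0.3, 6]
    - [2.3, 0.3, 8]
    - [2.3, 0.3, 10]
    - [2.3, 0.3, 11.5]
    - [2.3, 0.3, 12.4]
    - [2.3, 0.3, 12.9]
    - [2.3, 0.3, 13.1]
    - [2.3, 0.3, 13.2]
    - [2.3, 0.3, 13.2]
  dr:
    - [0.006, 0, 0.002]
    - [0.006, 0, 0.002]
    - [0.006, 0, 0.002]
    - [0.006, 0, 0.002]
    - [0.006, 0, 0.002]
    - [0.006, 0, 0.002]
    - [0.006, 0, 0.002]
    - [0.006, 0, 0.002]
    - [0.006, 0, 0.002]
    - [0.006, 0, 0.002]
    - [0.006, 0, 0.002]
    - [0.006, 0, 0.002]

```text
time_s: 21.77
tcp_pos: [0.5962, 0.1168, 0.034]
orientation: [-0.0, 0.818, 0.575, 0.001]
force: [-0.8, -0.3, -0.2]
width: 0.342
```

```bash
python3 -c "
from h import *
c=imaging.camera('scene')
cv2.imwrite('pics/d3.png',cv2.resize(c['img'][130:300,150:360,::-1],None,fx=3.3,fy=3.3,interpolation=2))
"
```

```text
(no output)
```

View pics/d3.png

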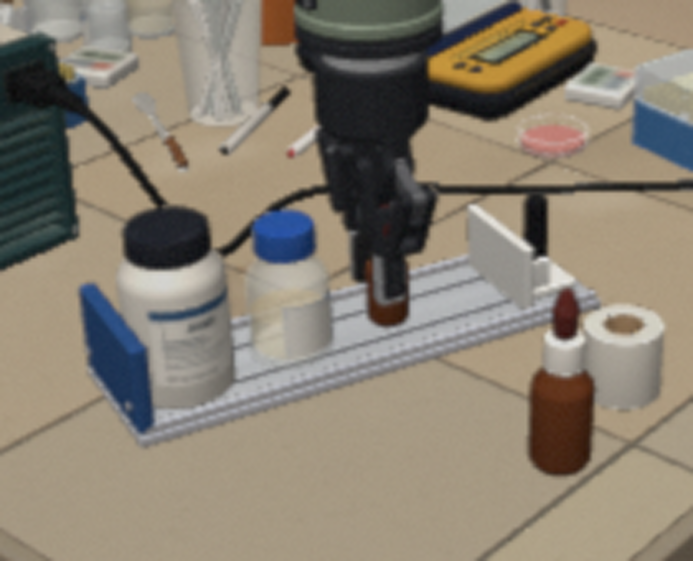

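All three stand in a row, with the dropper at (387,295) on the tray. I release it and fetch the roll.

Call:
carry_out:
  xyz:
    - [0, 0, 0.1]
    - [0, 0, 0.1]
  dr:
    - [0, 0, 0]
    - [0, 0, 0]

```text
time_s: 21.98
tcp_pos: [0.5964, 0.1168, 0.0338]
orientation: [0.0, 0.818, 0.575, 0.001]
force: [-2.2, 0.4, 6.4]
width: 0.337
```

Call:
carry_out:
  xyz:
    - [0, 0, 0]
    - [0, 0, 0]
    - [0, 0, 0]
    - [0, 0, 0]
    - [0, 0, -1]
    - [0, 0, -3.5]
    - [0, 0, -7]
    - [0, 0, -11]
    - [0, 0, -14]
    - [0, 0, -14]
  dr:
    - [0, 0, 0]
    - [0, 0, 0]
    - [0, 0, 0]
    - [0, 0, 0]
    - [0, 0, 0]
    - [0, 0, 0]
    - [0, 0, 0]
    - [0, 0, 0]
    - [0, 0, 0]
    - [0, 0, 0]
  hand: 5

```text
time_s: 22.82
tcp_pos: [0.5982, 0.1172, 0.1804]
orientation: [0.002, 0.818, 0.575, 0.005]
force: [0.5, 0.6, 1.6]
width: 0.583
```

```bash
python3 -c "
from h import *
p=float(open('rack.txt').read().split()[2])
for z in(.12,.016):print(go(.4208,.068,z,p))"
```

```text
[array([-10.67, -15.07,   5.85]), array([ 0.008, -0.006, -0.001])]
[array([-10.73, -15.16,  16.25]), array([ 0.008, -0.006, -0.001])]
```

Call:
carry_out:
  xyz:
    - [-1.8, -2.5, 0]
    - [-4, -5.5, 0]
    - [-6, -8.5, 0.5]
    - [-8, -11.5, 1.5]
    - [-9.8, -14, 3]
    - [-10.7, -15.1, 5]
    - [-10.7, -15.1, 7.5]
    - [-10.7, -15.1, 10]
    - [-10.7, -15.1, 12.5]
    - [-10.7, -15.1, 14.5]
    - [-10.7, -15.1, 15.8]
    - [-10.7, -15.1, 16.2]
  dr:
    - [0, 0, 0]
    - [0, 0, 0]
    - [0.008, -0.006, 0]
    - [0.008, -0.006, 0]
    - [0.008, -0.006, 0]
    - [0.008, -0.006, 0]
    - [0.008, -0.006, 0]
    - [0.008, -0.006, 0]
    - [0.008, -0.006, 0]
    - [0.008, -0.006, 0]
    - [0.008, -0.006, 0]
    - [0.008, -0.006, 0]
  hand: 8.5

```text
time_s: 23.82
tcp_pos: [0.4211, 0.0681, 0.0153]
orientation: [-0.0, 0.818, 0.575, -0.001]
force: [0.1, 0.0, 0.0]
width: 0.998
```

Call:
carry_out:
  xyz:
    - [0, 0, 0]
    - [0, 0, 0]
    - [0, 0, 0]
    - [0, 0, 0]
    - [0, 0, 0]
    - [0, 0, 0]
    - [0, 0, 0]
    - [0, 0, 0]
    - [0, 0, -1]
    - [0, 0, -4]
    - [0, 0, -8]
    - [0, 0, -12]
  dr:
    - [0, 0, 0]
    - [0, 0, 0]
    - [0, 0, 0]
    - [0, 0, 0]
    - [0, 0, 0]
    - [0, 0, 0]
    - [0, 0, 0]
    - [0, 0, 0]
    - [0, 0, 0]
    - [0, 0, 0]
    - [0, 0, 0]
    - [0, 0, 0]
  hand: 4
  squeeze: 30

```text
time_s: 24.82
tcp_pos: [0.4206, 0.068, 0.1374]
orientation: [0.0, 0.818, 0.576, -0.001]
force: [0.6, 0.3, -1.6]
width: 0.587
```

```bash
python3 -c "
from h import *
p=float(open('rack.txt').read().split()[2])
print(env.sense()['force'])
c=imaging.camera('scene')
for l in('film_roll','dropper','reagent_bottle','jar'):print(l,[(d['extent'],d['score']) for d in imaging.cut_out('scene',l)])
for z in(.12,.025):print(go(.5776,.0672,z,p))"
```

```text
[ 0.64674786  0.33279439 -1.57630678]
film_roll [([326.6, 170.9, 352.0, 205.0], 0.63), ([223.6, 188.5, 247.7, 243.1], 0.37), ([261.4, 193.8, 274.7, 229.8], 0.34)]
dropper [([261.6, 190.3, 273.5, 231.9], 0.76), ([307.6, 217.2, 329.0, 272.1], 0.56)]
reagent_bottle [([220.3, 191.0, 250.2, 241.9], 0.91)]
jar [([181.4, 194.5, 219.5, 255.0], 0.75)]
[array([ 5.21, 14.73,  1.55]), array([-0.   ,  0.   , -0.001])]
[array([ 5.21, 14.73, 11.05]), array([-0.   ,  0.   , -0.001])]
```

Call:
carry_out:
  xyz:
    - [0.5, 1.5, 0]
    - [1.5, 4, 0]
    - [2.5, 7, 0]
    - [3.5, 10, 0]
    - [4.5, 12.7, 0]
    - [5.2, 14.7, 0.5]
    - [5.2, 14.7, 2.5]
    - [5.2, 14.7, 5]
    - [5.2, 14.7, 7.5]
    - [5.2, 14.7, 9.5]
    - [5.2, 14.7, 10.8]
    - [5.2, 14.7, 11.2]
  dr:
    - [0, 0, 0]
    - [0, 0, 0]
    - [0, 0, 0]
    - [0, 0, 0]
    - [0, 0, 0]
    - [0, 0, 0]
    - [0, 0, 0]
    - [0, 0, 0]
    - [0, 0, 0]
    - [0, 0, 0]
    - [0, 0, 0]
    - [0, 0, 0]

```text
time_s: 26.07
tcp_pos: [0.5758, 0.0673, 0.0218]
orientation: [-0.001, 0.818, 0.575, -0.002]
force: [-14.9, -0.7, 46.7]
width: 0.589
```

```bash
python3 -c "
from h import *
c=imaging.camera('scene')
cv2.imwrite('pics/f1.png',cv2.resize(c['img'][130:300,150:360,::-1],None,fx=3.3,fy=3.3,interpolation=2))
"
```

```text
(no output)
```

View pics/f1.png

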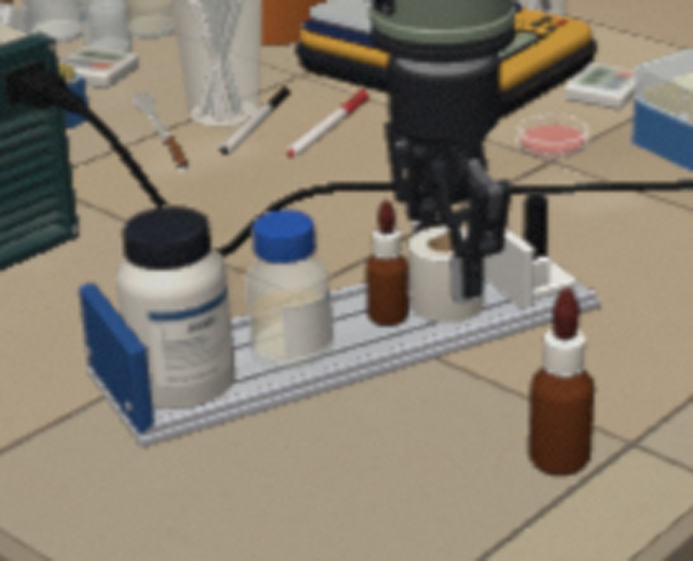

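The roll is down at (445,275), pressed a bit hard. I ease up, release, and look from above.

Call:
carry_out:
  xyz:
    - [0, 0, -0.1]
    - [0, 0, -0.15]
    - [0, 0, -0.15]
  dr:
    - [0, 0, 0]
    - [0, 0, 0]
    - [0, 0, 0]

```text
time_s: 26.37
tcp_pos: [0.5759, 0.0674, 0.0234]
orientation: [-0.001, 0.818, 0.575, -0.002]
force: [0.1, -0.1, -1.4]
width: 0.589
```

Call:
carry_out:
  xyz:
    - [0, 0, 0]
    - [0, 0, 0]
    - [0, 0, 0]
    - [0, 0, 0]
    - [0, 0, -1]
    - [0, 0, -3.5]
    - [0, 0, -7]
    - [0, 0, -10]
    - [0, 0, -12]
    - [0, 0, -12]
  dr:
    - [0, 0, 0]
    - [0, 0, 0]
    - [0, 0, 0]
    - [0, 0, 0]
    - [0, 0, 0]
    - [0, 0, 0]
    - [0, 0, 0]
    - [0, 0, 0]
    - [0, 0, 0]
    - [0, 0, 0]
  hand: 7

```text
time_s: 27.2
tcp_pos: [0.5778, 0.0678, 0.1481]
orientation: [0.001, 0.818, 0.575, 0.001]
force: [0.6, -0.6, 0.4]
width: 0.822
```

```bash
python3 -c "
from h import *
p=float(open('rack.txt').read().split()[2])
for z in(.12,.045):print(go(.5535,-.005,z,p))"
```

```text
[array([-7.67,  0.16,  2.81]), array([ 0.002, -0.001, -0.   ])]
[array([-7.68,  0.14, 10.31]), array([ 0.002, -0.001, -0.   ])]
```

Call:
carry_out:
  xyz:
    - [-2, 0, 0]
    - [-4.5, 0, 0]
    - [-6.8, 0.1, 0]
    - [-7.7, 0.1, 1]
    - [-7.7, 0.1, 3]
    - [-7.7, 0.1, 5]
    - [-7.7, 0.1, 7]
    - [-7.7, 0.1, 8.7]
    - [-7.7, 0.1, 10]
    - [-7.7, 0.1, 10.5]
    - [-7.7, 0.1, 10.6]
    - [-7.7, 0.1, 10.6]
  dr:
    - [0, 0, 0]
    - [0, 0, 0]
    - [0, 0, 0]
    - [0, 0, 0]
    - [0, 0, 0]
    - [0, 0, 0]
    - [0, 0, 0]
    - [0, 0, 0]
    - [0, 0, 0]
    - [0, 0, 0]
    - [0, 0, 0]
    - [0, 0, 0]
  hand: 6

```text
time_s: 28.2
tcp_pos: [0.5531, -0.0051, 0.0425]
orientation: [0.001, 0.818, 0.575, 0.001]
force: [0.1, -0.6, 0.2]
width: 0.7
```

Call:
carry_out:
  xyz:
    - [0, 0, 0]
    - [0, 0, 0]
    - [0, 0, 0]
    - [0, 0, 0]
    - [0, 0, 0]
    - [0, 0, 0]
    - [0, 0, 0]
    - [0, 0, 0]
    - [0, 0, 0]
    - [0, 0, 0]
  dr:
    - [0, 0, 0]
    - [0, 0, 0]
    - [0, 0, 0]
    - [0, 0, 0]
    - [0, 0, 0]
    - [0, 0, 0]
    - [0, 0, 0]
    - [0, 0, 0]
    - [0, 0, 0]
    - [0, 0, 0]
  hand: 1
  squeeze: 50

```text
time_s: 29.03
tcp_pos: [0.5522, -0.0047, 0.0431]
orientation: [0.0, 0.818, 0.576, 0.0]
force: [-10.1, 2.6, 15.7]
width: 0.194
```

```bash
python3 -c "
from h import *
print(env.sense()['force'],env.sense()['tcp_pos'])
c=imaging.camera('scene')
cv2.imwrite('pics/s1.png',cv2.resize(c['img'][130:300,150:360,::-1],None,fx=3.3,fy=3.3,interpolation=2))
"
```

```text
[-10.07276679   2.55695117  15.67791975] [ 0.55219057 -0.00465701  0.04313618]
```

View pics/s1.png

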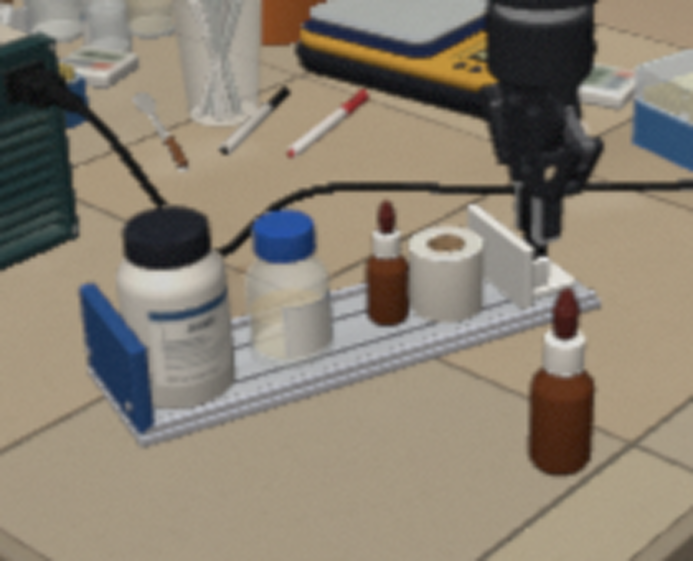

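The post is gripped, and all four supplies stand upright in order: jar (175,310), bottle (290,290), dropper (387,270), roll (445,270). I push gradually.

Call:
carry_out:
  xyz:
    - [0, -0.1, -0.1]
    - [0.3, -0.1, -0.1]
    - [0.6, -0.1, -0.1]
    - [0.9, -0.1, -0.1]
    - [1.2, -0.1, -0.1]
    - [1.5, -0.1, -0.1]
    - [1.8, -0.1, -0.1]
    - [2.1, -0.1, -0.1]
    - [2.4, -0.1, -0.1]
    - [2.7, -0.1, -0.1]
    - [3, -0.1, -0.1]
    - [3, -0.1, -0.1]
  dr:
    - [0, 0, 0]
    - [0, 0, 0]
    - [0, 0, 0]
    - [0, 0, 0]
    - [0, 0, 0]
    - [0, 0, 0]
    - [0, 0, 0]
    - [0, 0, 0]
    - [0, 0, 0]
    - [0, 0, 0]
    - [0, 0, 0]
    - [0, 0, 0]

```text
time_s: 30.08
tcp_pos: [0.5619, 0.0238, 0.0438]
orientation: [0.001, 0.818, 0.575, 0.001]
force: [8.5, -1.6, -17.0]
width: 0.193
```

Call:
carry_out:
  xyz:
    - [0.2, 0, 0]
    - [0.4, 0, 0]
    - [0.6, 0, 0]
    - [0.8, 0, 0]
    - [1, 0, 0]
    - [1.2, 0, 0]
    - [1.4, 0, 0]
    - [1.6, 0, 0]
    - [1.8, 0, 0]
    - [2, 0, 0]
    - [2, 0, 0]
    - [2, 0, 0]
  dr:
    - [0, 0, 0]
    - [0, 0, 0]
    - [0, 0, 0]
    - [0, 0, 0]
    - [0, 0, 0]
    - [0, 0, 0]
    - [0, 0, 0]
    - [0, 0, 0]
    - [0, 0, 0]
    - [0, 0, 0]
    - [0, 0, 0]
    - [0, 0, 0]

```text
time_s: 31.08
tcp_pos: [0.5689, 0.0431, 0.0437]
orientation: [0.001, 0.818, 0.576, 0.001]
force: [5.5, -1.2, -11.9]
width: 0.192
```

```bash
python3 -c "
from h import *
x,y,p=map(float,open('rack.txt').read().split())
t=env.sense()['tcp_pos'];u=np.array([-np.sin(p),np.cos(p)])
print('rack y',(t[:2]-[x,y])@u,'rack x',(t[:2]-[x,y])@[np.cos(p),np.sin(p)])
c=imaging.camera('scene')
cv2.imwrite('pics/s2.png',cv2.resize(c['img'][130:300,150:360,::-1],None,fx=3.3,fy=3.3,interpolation=2))
"
```

```text
rack y -0.0986379905501603 rack x -3.902431061668139e-05
```

View pics/s2.png

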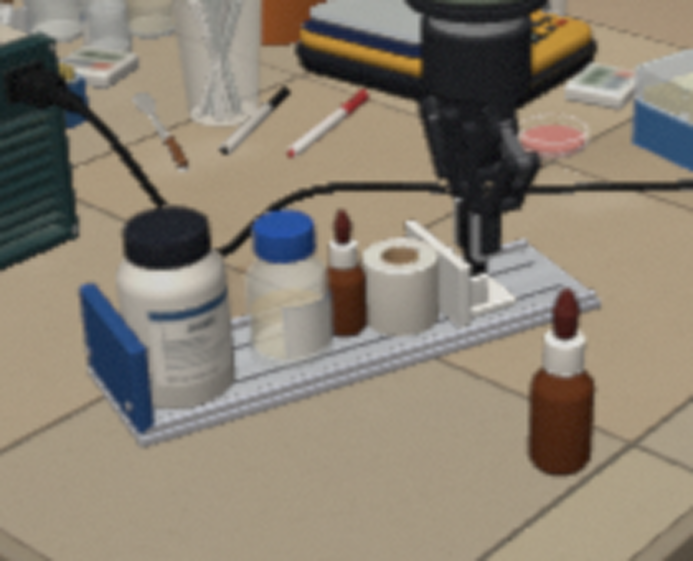

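The row is closing with everything upright and about 18 mm to go.

Call:
carry_out:
  xyz:
    - [0.15, 0, 0.05]
    - [0.3, 0, 0.05]
    - [0.45, 0, 0.05]
    - [0.6, 0, 0.05]
    - [0.75, 0, 0.05]
    - [0.9, 0, 0.05]
    - [1.05, 0, 0.05]
    - [1.2, 0, 0.05]
    - [1.35, 0, 0.05]
    - [1.5, 0, 0.05]
    - [1.5, 0, 0.05]
    - [1.5, 0, 0.05]
  dr:
    - [0, 0, 0]
    - [0, 0, 0]
    - [0, 0, 0]
    - [0, 0, 0]
    - [0, 0, 0]
    - [0, 0, 0]
    - [0, 0, 0]
    - [0, 0, 0]
    - [0, 0, 0]
    - [0, 0, 0]
    - [0, 0, 0]
    - [0, 0, 0]

```text
time_s: 32.13
tcp_pos: [0.5743, 0.0577, 0.0435]
orientation: [0.001, 0.818, 0.576, 0.001]
force: [2.5, -1.6, 4.6]
width: 0.193
```

Call:
carry_out:
  xyz:
    - [0.1, 0, 0]
    - [0.2, 0, 0]
    - [0.3, 0, 0]
    - [0.3, 0, 0]
  dr:
    - [0, 0, 0]
    - [0, 0, 0]
    - [0, 0, 0]
    - [0, 0, 0]

```text
time_s: 32.47
tcp_pos: [0.5755, 0.0608, 0.0436]
orientation: [0.001, 0.818, 0.576, 0.001]
force: [1.3, -1.5, 2.6]
width: 0.192
```

```bash
cat > ck.py <<'E'
from h import *
x,y,p=map(float,open('rack.txt').read().split())
s=env.sense();t=s['tcp_pos'];u=np.array([-np.sin(p),np.cos(p)]);v=np.array([np.cos(p),np.sin(p)])
print('rack y',(t[:2]-[x,y])@u,'x',(t[:2]-[x,y])@v,'f_u',s['force'][:2]@u)
c=imaging.camera('scene')
for l in PR:
    for d in imaging.cut_out('scene',l)[:2]:
        r,f=fit(l,[(c,d['extent'])],x+.05*u[:1].repeat(2)*0+np.array([0,y-x]),z0=.008)
        print(l,round(d['score'],2),d['extent'],'rack xy',(r[:2]-[x,y])@v,(r[:2]-[x,y])@u,np.abs(f).max())
E
python3 ck.py
```

```text
rack y -0.07975780390259476 x 0.00010867166472292163 f_u -0.9823743182643964
jar 0.75 [186.1, 193.2, 220.6, 252.9] rack xy -0.0003916532058021247 0.12389373008994183 2.5592415273735867
reagent_bottle 0.74 [217.0, 192.1, 242.4, 243.6] rack xy 0.007717671643148675 0.06241093252570577 1.4196872903816597
reagent_bottle 0.54 [251.5, 200.3, 275.4, 233.3] rack xy -0.0008650825852425468 -0.016253422874584273 13.342219372632456
dropper 0.77 [307.4, 218.1, 331.1, 267.9] rack xy -0.18355990254454677 -0.05120427629537391 5.002488949856627
dropper 0.62 [242.4, 195.3, 253.2, 235.9] rack xy 0.0005427041168959304 0.02219923872700833 1.975754741736381
film_roll 0.79 [255.2, 201.2, 272.3, 233.4] rack xy 0.004975236836366836 -0.020855538901684487 3.674337245741981
```

Positions already match the places, and the force is still low. I push until it feels snug.

Call:
carry_out:
  xyz:
    - [0.1, 0, 0]
    - [0.15, 0, 0]
    - [0.15, 0, 0]
  dr:
    - [0, 0, 0]
    - [0, 0, 0]
    - [0, 0, 0]

```text
time_s: 32.97
tcp_pos: [0.5759, 0.0621, 0.0435]
orientation: [0.001, 0.818, 0.576, 0.002]
force: [1.3, -2.3, 2.4]
width: 0.195
```

Call:
carry_out:
  xyz:
    - [0.1, 0, 0]
    - [0.15, 0, 0]
    - [0.15, 0, 0]
  dr:
    - [0, 0, 0]
    - [0, 0, 0]
    - [0, 0, 0]

```text
time_s: 33.22
tcp_pos: [0.5764, 0.0636, 0.0435]
orientation: [0.001, 0.818, 0.576, 0.001]
force: [0.5, -3.0, 3.2]
width: 0.19
```

Call:
carry_out:
  xyz:
    - [0.1, 0, 0]
    - [0.2, 0, 0]
    - [0.2, 0, 0]
  dr:
    - [0, 0, 0]
    - [0, 0, 0]
    - [0, 0, 0]

```text
time_s: 33.47
tcp_pos: [0.5772, 0.0656, 0.0435]
orientation: [0.001, 0.818, 0.576, 0.001]
force: [0.6, -5.0, 3.3]
width: 0.187
```

```bash
python3 ck.py
```

```text
rack y -0.07469848535162107 x 0.00011203149503206807 f_u -4.5579744624104075
jar 0.6 [184.6, 189.3, 221.7, 253.9] rack xy 0.0017342488319213607 0.12370612930216399 0.9379933590219309
reagent_bottle 0.57 [212.6, 192.3, 239.1, 241.7] rack xy 0.016169168432615455 0.06791830902602171 0.37731873228784707
dropper 0.72 [309.5, 218.9, 329.3, 271.7] rack xy -0.1941272494485486 -0.04348974781062736 6.919025637631734
dropper 0.6 [241.8, 196.0, 250.6, 231.5] rack xy 0.014120206603155131 0.019178432599241495 3.421759131475369
film_roll 0.82 [250.6, 202.8, 273.0, 232.6] rack xy 0.006298056719947443 -0.015512694660322568 0.6533285277066625
```

The load reached about 4.6 N and the falling width hints the pads are slipping on the post, so I stop pushing. I release and retreat up and back, clear of the top view.

Call:
carry_out:
  xyz:
    - [0, 0, 0]
    - [0, 0, 0]
    - [0, 0, 0]
    - [0, 0, 0]
    - [0, 0, -1]
    - [0, 0, -4]
    - [0, 0, -8]
    - [-2, -2, -12]
    - [-4, -5, -14]
    - [-6, -9, -14]
    - [-9, -12, -14]
    - [-12, -15, -14]
  dr:
    - [0, 0, 0]
    - [0, 0, 0]
    - [0, 0, 0]
    - [0, 0, 0]
    - [0, 0, 0]
    - [0, 0, 0]
    - [0, 0, 0]
    - [0, 0, 0]
    - [0, 0, 0]
    - [0, 0, 0]
    - [0, 0, 0]
    - [0, 0, 0]
  hand: 4.5

```text
time_s: 34.72
tcp_pos: [0.4017, 0.0071, 0.1841]
orientation: [0.001, 0.817, 0.576, 0.002]
force: [0.6, -0.9, -0.1]
width: 0.522
```

Call:
carry_out:
  xyz:
    - [-4, 0, 0]
    - [-8, 0, 0]
    - [-12, 0, 0]
    - [-15, 0, 0]
    - [-15, 0, 0]
  dr:
    - [0, 0, 0]
    - [0, 0, 0]
    - [0, 0, 0]
    - [0, 0, 0]
    - [0, 0, 0]

```text
time_s: 35.13
tcp_pos: [0.3489, -0.1393, 0.1842]
orientation: [0.002, 0.819, 0.573, 0.001]
force: [0.8, 1.5, 0.5]
width: 0.529
```

```bash
python3 ck.py; python3 -c "
from h import *
x,y,p=map(float,open('rack.txt').read().split());u=np.array([-np.sin(p),np.cos(p)]);v=np.array([np.cos(p),np.sin(p)])
c=imaging.camera('scene');t=imaging.camera('top')
a=cv2.resize(c['img'][180:275,160:305,::-1],None,fx=5.2,fy=5.2,interpolation=2)[:300]
a=cv2.resize(c['img'][180:270,160:300,::-1],(400,257),interpolation=2);b=cv2.resize(t['img'][140:230,180:320,::-1],(400,257),interpolation=2)
cv2.imwrite('pics/e1.png',np.hstack([a,b]))
for n,k in(('scene',c),('top',t)):
  for m in imaging.mark_of(n,'stop_post')[:1]: w=at(k,m['xy'],.072)[:2]-[x,y];print(n,'post',w@v,w@u,m['score'])
for l in PR:
  for m in imaging.cut_out('top',l)[:2]:
    r,f=fit(l,[(t,m['extent'])],(x,y),z0=.008);r=r[:2]-[x,y];print(l,'top',r@v,r@u,abs(f).max(),m['score'])
"
```

```text
rack y -0.34462040190231286 x -0.1455508705548338 f_u 1.6607572245843905
jar 0.71 [184.6, 191.3, 225.2, 257.9] rack xy -0.013660901655817079 0.12624648615563436 2.0125188894487565
reagent_bottle 0.74 [214.5, 193.2, 240.2, 242.8] rack xy 0.010372978891971448 0.06683599079411837 0.8147743329688808
dropper 0.86 [306.9, 219.3, 328.8, 269.1] rack xy -0.18532877206757353 -0.04591883294347568 4.289917328890738
dropper 0.83 [239.4, 194.8, 253.8, 235.0] rack xy 0.004890480178492009 0.023319663279637998 0.18058807762272977
film_roll 0.65 [250.9, 200.2, 273.6, 231.8] rack xy 0.01255946298512975 -0.019804986226579956 0.8124458409477882
scene post 0.006540957277458648 -0.06977397407313003 0.8
top post 0.0029202745272507366 -0.07928507513972771 0.91
jar top -0.010530944287212775 0.12065919894445157 2.3838234137538734 0.63
dropper top -0.19511613169377032 -0.04535343372807682 2.720952385433492 0.7
dropper top 0.02047968456213521 0.023378299215090628 3.074522668504528 0.46
film_roll top 0.0018201929615778978 -0.006101339512375692 0.08494853495653842 0.84
film_roll top 0.020835865375397774 0.01980974229776708 6.576275020379143 0.52
```

View pics/e1.png

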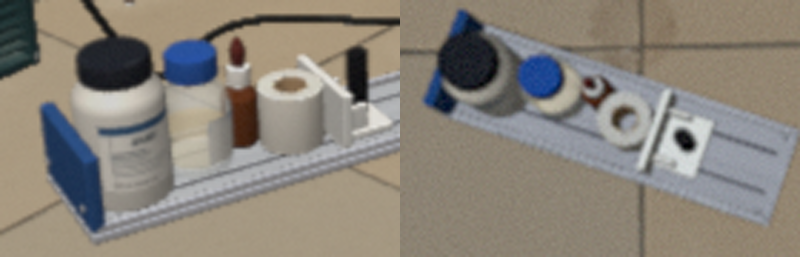

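The last picture shows all four upright and touching: jar at the wall, bottle, dropper, roll, stop. In the top crop the dropper at (597,85) sits a little to the +x side, so I measure it by colour, without viewing.

```bash
cat > col.py <<'E'
from h import *
x,y,p=map(float,open('rack.txt').read().split());u=np.array([-np.sin(p),np.cos(p)]);v=np.array([np.cos(p),np.sin(p)])
def rk(k,uv,z):
    w=at(k,uv,z)[:2]-[x,y];return np.round([w@v*1e3,w@u*1e3],1)
t=imaging.camera('top');c=imaging.camera('scene')
for n,uv,z in(('roll',(258.4,181.3),.058),('collar',(249,169.4),.07),('cap',(229.4,166.6),.105),('jar',(204.2,161.7),.126),('post',(279.1,188),.072)):print(n,rk(t,uv,z))
for k,nm,win in((t,'top',(140,230,180,320)),(c,'scene',(180,270,160,300))):
    r0,r1,c0,c1=win;im=k['img'][r0:r1,c0:c1].astype(int);h=cv2.cvtColor(k['img'][r0:r1,c0:c1],cv2.COLOR_RGB2HSV).astype(int)
    m=((h[...,0]<14)|(h[...,0]>170))&(h[...,1]>110)&(h[...,2]<150)
    n,lab,st,ce=cv2.connectedComponentsWithStats(m.astype(np.uint8))
    for i in range(1,n):
        if st[i,4]>8: print(nm,'brown',st[i].tolist(),ce[i]+[c0,r0],rk(k,ce[i]+[c0,r0],.035),rk(k,ce[i]+[c0,r0],.09))
# model predictions for dropper centred at several x
for X in(0,.01,.02):
    P=np.array([x,y])+X*v+.021*u
    for k,nm in((t,'top'),(c,'scene')):print(X,nm,'collar',proj(k,[*P,.07]).round(1),'body',proj(k,[*P,.035]).round(1),'teat',proj(k,[*P,.09]).round(1))
E
python3 col.py
```

```text
roll [  0.4 -13.9]
collar [21.6 18.5]
cap [ 8.2 61.1]
jar [ -2.7 120.6]
post [ -0.4 -75.4]
top brown [64, 33, 8, 4, 10] [247.5 174.7] [10.4 25.9] [ 4.7 12.7]
scene brown [81, 14, 4, 8, 28] [242.5        197.71428571] [115.9 -18.1] [16.1 25.2]
scene brown [80, 30, 10, 21, 157] [245.11464968 220.33757962] [10.8 24.3] [-79.   63.6]
0 top collar [245.4 176.6] body [247.9 178.7] teat [243.9 175.4]
0 scene collar [247.8 208.2] body [248.5 222. ] teat [247.4 200.1]
0.01 top collar [246.7 173.2] body [249.1 175.4] teat [245.2 171.8]
0.01 scene collar [245.9 206.4] body [246.6 220.1] teat [245.4 198.4]
0.02 top collar [247.9 169.7] body [250.3 172. ] teat [246.5 168.3]
0.02 scene collar [243.9 204.6] body [244.7 218.2] teat [243.5 196.6]
```

The colour check puts the dropper about 10–20 mm off the centre line, so the row buckled from over-pushing. The limit is 18 mm, so I'll fix it: back the stop off 10 mm, recentre the dropper with the self-centring jaws, then push in again to a set position.

```bash
python3 -c "
from h import *
x,y,p=map(float,open('rack.txt').read().split())
P=np.array([x,y])-.077*np.array([-np.sin(p),np.cos(p)])
for z in(.17,.043):print(go(*P,z,p))"
```

```text
[array([26.16, 14.55,  1.5 ]), array([ 0.004, -0.003,  0.002])]
[array([26.13, 14.5 , 14.2 ]), array([ 0.004, -0.003,  0.002])]
```

Call:
carry_out:
  xyz:
    - [3, 1.7, 0]
    - [6.5, 3.6, 0]
    - [10, 5.6, 0]
    - [13.5, 7.5, 0]
    - [17, 9.5, 0]
    - [20.5, 11.4, 0]
    - [23.5, 13, 0]
    - [25.5, 14.2, 0]
    - [26.1, 14.5, 0.5]
    - [26.1, 14.5, 2]
    - [26.1, 14.5, 4]
    - [26.1, 14.5, 4]
  dr:
    - [0, 0, 0]
    - [0, 0, 0]
    - [0.004, -0.003, 0.002]
    - [0.004, -0.003, 0.002]
    - [0.004, -0.003, 0.002]
    - [0.004, -0.003, 0.002]
    - [0.004, -0.003, 0.002]
    - [0.004, -0.003, 0.002]
    - [0.004, -0.003, 0.002]
    - [0.004, -0.003, 0.002]
    - [0.004, -0.003, 0.002]
    - [0.004, -0.003, 0.002]
  hand: 6

```text
time_s: 36.88
tcp_pos: [0.5742, 0.0626, 0.142]
orientation: [-0.001, 0.818, 0.575, -0.002]
force: [-0.6, -0.0, -1.2]
width: 0.704
```

Call:
carry_out:
  xyz:
    - [0, 0, 2]
    - [0, 0, 4]
    - [0, 0, 6]
    - [0, 0, 8]
    - [0, 0, 9.3]
    - [0, 0, 9.8]
    - [0, 0, 9.8]
    - [0, 0, 9.8]
  dr:
    - [0, 0, 0]
    - [0, 0, 0]
    - [0, 0, 0]
    - [0, 0, 0]
    - [0, 0, 0]
    - [0, 0, 0]
    - [0, 0, 0]
    - [0, 0, 0]

```text
time_s: 37.55
tcp_pos: [0.574, 0.0623, 0.0449]
orientation: [-0.001, 0.818, 0.575, -0.002]
force: [0.9, 0.2, 0.6]
width: 0.704
```

Call:
carry_out:
  xyz:
    - [0, 0, 0]
    - [0, 0, 0]
    - [0, 0, 0]
    - [0, 0, 0]
    - [0, 0, 0]
    - [0, 0, 0]
    - [0, 0, 0]
    - [-0.3, 0, 0]
    - [-0.6, 0, 0]
    - [-0.9, 0, 0]
    - [-1, 0, 0]
    - [-1, 0, 0]
  dr:
    - [0, 0, 0]
    - [0, 0, 0]
    - [0, 0, 0]
    - [0, 0, 0]
    - [0, 0, 0]
    - [0, 0, 0]
    - [0, 0, 0]
    - [0, 0, 0]
    - [0, 0, 0]
    - [0, 0, 0]
    - [0, 0, 0]
    - [0, 0, 0]
  hand: 1
  squeeze: 50

```text
time_s: 38.55
tcp_pos: [0.5722, 0.0523, 0.0459]
orientation: [0.001, 0.818, 0.575, -0.0]
force: [6.5, -4.0, 5.6]
width: 0.193
```

Call:
carry_out:
  xyz:
    - [0, 0, 0]
    - [0, 0, 0]
    - [0, 0, 0]
    - [0, 0, 0]
    - [0, 0, -2]
    - [0, 0, -5]
    - [0, 0, -9]
    - [0, 0, -11]
    - [0, 0, -11]
  dr:
    - [0, 0, 0]
    - [0, 0, 0]
    - [0, 0, 0]
    - [0, 0, 0]
    - [0, 0, 0]
    - [0, 0, 0]
    - [0, 0, 0]
    - [0, 0, 0]
    - [0, 0, 0]
  hand: 8.4

```text
time_s: 39.3
tcp_pos: [0.5737, 0.0527, 0.1601]
orientation: [0.002, 0.818, 0.575, 0.002]
force: [-0.6, -0.4, 0.2]
width: 0.985
```

```bash
python3 -c "
from h import *
x,y,p=map(float,open('rack.txt').read().split())
P=np.array([x,y])+.0205*np.array([-np.sin(p),np.cos(p)])
for z in(.13,.038):print(go(*P,z,p))
for m in imaging.mark_of('scene','dropper')[:0]:pass
imaging.camera('scene');imaging.camera('top')
for n in('scene','top'):print(n,[(d['extent'],round(d['score'],2)) for d in imaging.cut_out(n,'dropper')])
"
```

```text
[array([10.84, -0.15,  3.03]), array([ 0.005, -0.002, -0.001])]
[array([10.83, -0.2 , 12.23]), array([ 0.005, -0.002, -0.001])]
scene [([308.6, 220.8, 327.5, 267.6], 0.97), ([241.9, 193.2, 251.4, 233.4], 0.82)]
top []
```

Call:
carry_out:
  xyz:
    - [3, 0, 0]
    - [6.5, 0, 0]
    - [9.5, -0.1, 0]
    - [10.8, -0.2, 0.5]
    - [10.8, -0.2, 2.5]
    - [10.8, -0.2, 4.5]
    - [10.8, -0.2, 6.5]
    - [10.8, -0.2, 8.5]
    - [10.8, -0.2, 10.3]
    - [10.8, -0.2, 11.6]
    - [10.8, -0.2, 12.1]
    - [10.8, -0.2, 12.1]
  dr:
    - [0.005, -0.002, 0]
    - [0.005, -0.002, 0]
    - [0.005, -0.002, 0]
    - [0.005, -0.002, 0]
    - [0.005, -0.002, 0]
    - [0.005, -0.002, 0]
    - [0.005, -0.002, 0]
    - [0.005, -0.002, 0]
    - [0.005, -0.002, 0]
    - [0.005, -0.002, 0]
    - [0.005, -0.002, 0]
    - [0.005, -0.002, 0]

```text
time_s: 40.55
tcp_pos: [0.6056, 0.1543, 0.0324]
orientation: [-0.002, 0.818, 0.575, -0.004]
force: [0.4, -0.1, -0.2]
width: 0.98
```

Call:
carry_out:
  xyz:
    - [0, 0, 0]
    - [0, 0, 0]
    - [0, 0, 0]
    - [0, 0, 0]
    - [0, 0, 0]
  dr:
    - [0, 0, 0]
    - [0, 0, 0]
    - [0, 0, 0]
    - [0, 0, 0]
    - [0, 0, 0]
  hand: 5
  squeeze: 20

```text
time_s: 40.97
tcp_pos: [0.6059, 0.1543, 0.0329]
orientation: [-0.001, 0.818, 0.575, -0.004]
force: [1.0, -0.7, 1.5]
width: 0.586
```

Call:
carry_out:
  xyz:
    - [0, 0, 0]
    - [0, 0, 0]
    - [0, 0, 0]
    - [0, 0, 0]
    - [0, 0, 0]
    - [0, 0, 0]
  dr:
    - [0, 0, 0]
    - [0, 0, 0]
    - [0, 0, 0]
    - [0, 0, 0]
    - [0, 0, 0]
    - [0, 0, 0]
  hand: 2.7

```text
time_s: 41.47
tcp_pos: [0.6061, 0.1544, 0.0332]
orientation: [-0.001, 0.818, 0.575, -0.004]
force: [1.1, -0.3, 6.6]
width: 0.335
```

The dropper is now gripped at about 29 mm opening, centred near rack x = −3 mm. I release it and go back to the stop.

Call:
carry_out:
  xyz:
    - [0, 0, 0]
    - [0, 0, 0]
    - [0, 0, 0]
    - [0, 0, 0]
    - [0, 0, -1]
    - [0, 0, -3.5]
    - [0, 0, -7]
    - [0, 0, -11]
    - [0, 0, -12]
    - [0, 0, -12]
  dr:
    - [0, 0, 0]
    - [0, 0, 0]
    - [0, 0, 0]
    - [0, 0, 0]
    - [0, 0, 0]
    - [0, 0, 0]
    - [0, 0, 0]
    - [0, 0, 0]
    - [0, 0, 0]
    - [0, 0, 0]
  hand: 4.5

```text
time_s: 42.3
tcp_pos: [0.6083, 0.155, 0.1573]
orientation: [-0.001, 0.818, 0.575, -0.001]
force: [0.4, -0.1, 0.0]
width: 0.529
```

```bash
python3 -c "
from h import *
x,y,p=map(float,open('rack.txt').read().split())
P=np.array([x,y])-.087*np.array([-np.sin(p),np.cos(p)])
for z in(.14,.045):print(go(*P,z,p))
imaging.camera('scene');
print([(d['extent'],round(d['score'],2)) for d in imaging.cut_out('scene','dropper')])
"; python3 col.py | grep brown
```

```text
[array([-10.7 ,   0.09,   1.74]), array([-0.002,  0.001, -0.001])]
[array([-10.69,   0.11,  11.24]), array([-0.002,  0.001, -0.001])]
[([241.2, 197.0, 254.7, 235.8], 0.79), ([308.0, 220.7, 329.9, 270.3], 0.79)]
scene brown [85, 18, 4, 8, 29] [246.44827586 201.82758621] [ 91.2 -17. ] [-6.2 26.2]
scene brown [82, 34, 12, 21, 221] [247.7239819  224.10859729] [-7.6 26.6] [-95.7  65.6]
```

Measured against the first pictures, the stop had gone to about 0.074 (4 mm too far, matching the buckle). It is now at about 0.064, so I push it only 5 mm to about 0.069.

Call:
carry_out:
  xyz:
    - [-3, 0, 0]
    - [-6.5, 0, 0]
    - [-9.5, 0.1, 0]
    - [-10.6, 0.1, 0.5]
    - [-10.6, 0.1, 2]
    - [-10.6, 0.1, 4]
    - [-10.6, 0.1, 6]
    - [-10.6, 0.1, 8]
    - [-10.6, 0.1, 9.7]
    - [-10.6, 0.1, 10.8]
    - [-10.6, 0.1, 11.1]
    - [-10.6, 0.1, 11.1]
  dr:
    - [0, 0, 0]
    - [0, 0, 0]
    - [0, 0, 0]
    - [0, 0, 0]
    - [0, 0, 0]
    - [0, 0, 0]
    - [0, 0, 0]
    - [0, 0, 0]
    - [0, 0, 0]
    - [0, 0, 0]
    - [0, 0, 0]
    - [0, 0, 0]
  hand: 5

```text
time_s: 43.5
tcp_pos: [0.5704, 0.0544, 0.0413]
orientation: [-0.002, 0.818, 0.575, -0.005]
force: [-0.6, -0.7, -0.1]
width: 0.587
```

Call:
carry_out:
  xyz:
    - [0, 0, 0]
    - [0, 0, 0]
    - [0, 0, 0]
    - [0, 0, 0]
    - [0, 0, 0]
    - [0, 0, 0]
    - [0, 0, 0]
    - [0, 0, 0]
  dr:
    - [0, 0, 0]
    - [0, 0, 0]
    - [0, 0, 0]
    - [0, 0, 0]
    - [0, 0, 0]
    - [0, 0, 0]
    - [0, 0, 0]
    - [0, 0, 0]
  hand: 1
  squeeze: 50

```text
time_s: 44.17
tcp_pos: [0.5726, 0.0538, 0.0425]
orientation: [-0.0, 0.818, 0.575, -0.003]
force: [11.2, -4.3, -1.9]
width: 0.193
```

Call:
carry_out:
  xyz:
    - [0.1, 0, 0]
    - [0.2, 0, 0]
    - [0.3, 0, 0]
    - [0.4, 0, 0]
    - [0.5, 0, 0]
    - [0.5, 0, 0]
    - [0.5, 0, 0]
  dr:
    - [0, 0, 0]
    - [0, 0, 0]
    - [0, 0, 0]
    - [0, 0, 0]
    - [0, 0, 0]
    - [0, 0, 0]
    - [0, 0, 0]

```text
time_s: 44.75
tcp_pos: [0.5746, 0.0588, 0.0426]
orientation: [-0.0, 0.818, 0.575, -0.002]
force: [5.1, -0.2, -7.8]
width: 0.196
```

Call:
carry_out:
  xyz:
    - [0, 0, 0]
    - [0, 0, 0]
    - [0, 0, 0]
    - [0, 0, 0]
    - [0, 0, -1]
    - [0, 0, -4]
    - [0, 0, -8]
    - [-2, -2, -12]
    - [-4, -5, -14]
    - [-6, -9, -14]
    - [-9, -12, -14]
    - [-12, -15, -14]
  dr:
    - [0, 0, 0]
    - [0, 0, 0]
    - [0, 0, 0]
    - [0, 0, 0]
    - [0, 0, 0]
    - [0, 0, 0]
    - [0, 0, 0]
    - [0, 0, 0]
    - [0, 0, 0]
    - [0, 0, 0]
    - [0, 0, 0]
    - [0, 0, 0]
  hand: 4.5

```text
time_s: 45.75
tcp_pos: [0.4001, 0.001, 0.1847]
orientation: [-0.0, 0.818, 0.575, -0.002]
force: [0.7, 0.4, -0.3]
width: 0.529
```

Call:
carry_out:
  xyz:
    - [-4, 0, 0]
    - [-8, 0, 0]
    - [-12, 0, 0]
    - [-15, 0, 0]
    - [-15, 0, 0]
  dr:
    - [0, 0, 0]
    - [0, 0, 0]
    - [0, 0, 0]
    - [0, 0, 0]
    - [0, 0, 0]

```text
time_s: 46.17
tcp_pos: [0.3469, -0.1453, 0.1857]
orientation: [0.001, 0.82, 0.572, -0.003]
force: [0.0, 0.6, -0.3]
width: 0.528
```

```bash
python3 ck.py; python3 col.py|grep brown; python3 -c "
from h import *
x,y,p=map(float,open('rack.txt').read().split());u=np.array([-np.sin(p),np.cos(p)]);v=np.array([np.cos(p),np.sin(p)])
c=imaging.camera('scene');t=imaging.camera('top')
for n,k in(('scene',c),('top',t)):
  for m in imaging.mark_of(n,'stop_post')[:1]: w=at(k,m['xy'],.072)[:2]-[x,y];print(n,'post',w@v,w@u,m['score'])
  for l in list(PR)+['timer','culture_dish','tip_box']:
    for m in imaging.mark_of(n,l)[:2]: w=at(k,m['xy'],.008)[:2];r=w-[x,y];print(n,l,w.round(3),(r@v*1e3).round(1),(r@u*1e3).round(1),round(m['score'],2))
# blue cap of bottle, top
h=cv2.cvtColor(t['img'],cv2.COLOR_RGB2HSV);m=((h[...,0]>100)&(h[...,0]<125)&(h[...,1]>130)).astype(np.uint8)
n,lab,st,ce=cv2.connectedComponentsWithStats(m)
for i in range(1,n):
  if st[i,4]>30 and 190<ce[i][0]<260 and 140<ce[i][1]<200: w=at(t,ce[i],.105)[:2]-[x,y];print('blue',st[i],w@v,w@u)
"
```

```text
rack y -0.3509179636266684 x -0.14538790435997045 f_u 0.6151818035842544
jar 0.72 [183.2, 192.6, 222.4, 253.8] rack xy -0.003181807856057475 0.1265209461166776 1.2341271474460598
reagent_bottle 0.85 [213.3, 191.1, 240.0, 243.8] rack xy 0.011287379861532 0.06813200844054382 2.3910864071817173
dropper 0.92 [308.2, 220.8, 329.9, 269.5] rack xy -0.1880019108640733 -0.04703244662739669 3.614068510417667
dropper 0.89 [241.6, 199.1, 254.1, 238.3] rack xy -0.011642365721705314 0.028029765953541414 1.13644165063576
film_roll 0.72 [253.0, 203.3, 276.6, 233.7] rack xy -0.0006847602334976173 -0.019553405211858513 0.039780216995382034
top brown [64, 36, 7, 8, 16] [247.75   180.3125] [-4.2 19.8] [-9.2  7. ]
scene brown [85, 18, 4, 8, 29] [246.44827586 201.82758621] [ 91.2 -17. ] [-6.2 26.2]
scene brown [82, 34, 12, 21, 220] [247.75 224.1 ] [-7.6 26.6] [-95.7  65.6]
scene jar [0.65  0.249] 6.5 122.6 0.85
scene reagent_bottle [0.65  0.191] 26.4 68.2 0.58
scene dropper [0.622 0.148] 14.3 18.1 0.96
scene dropper [0.392 0.183] -214.3 -26.5 0.88
scene film_roll [0.588 0.122] -8.4 -17.9 0.59
scene timer [ 0.728 -0.315] 270.6 -382.3 0.58
scene culture_dish [ 0.698 -0.204] 204.6 -287.4 0.52
scene culture_dish [0.597 0.115] 2.1 -21.5 0.27
scene tip_box [ 0.589 -0.308] 137.4 -421.9 0.88
scene tip_box [ 0.7   -0.203] 206.1 -286.3 0.47
top post 0.0008884388690383448 -0.08169513059780205 0.74
top jar [0.643 0.255] -1.4 125.6 0.9
top reagent_bottle [0.636 0.203] 8.9 74.8 0.96
top dropper [0.406 0.168] -195.7 -35.8 0.63
top dropper [0.615 0.161] 3.9 28.4 0.51
top film_roll [0.589 0.118] -6.7 -21.4 0.84
top timer [ 0.728 -0.324] 273.2 -390.4 0.65
top culture_dish [ 0.695 -0.209] 203.8 -293.0 0.57
top tip_box [ 0.597 -0.302] 142.7 -414.4 0.76
blue [198 144  10   9  49] 0.03114503080161626 0.14644586703605503
blue [221 160  15  15 171] 0.006015362765469584 0.06308533152995902
blue [189 165  10  14  67] -0.037428021510486575 0.1449554631928809
```

```bash
python3 -c "
from workcell import env
print(env.hand_in())"
```

```text
the job is handed in; nothing more can be done
None
```

I stood the four supplies in the rack in the order you asked for, closed up the row with the sliding stop, and handed the job in at about 47 s. `hand_in` gave no verdict.

**What went wrong on the way:** I first pushed the stop about 4 mm too far, and the dropper was squeezed off the centre line by roughly 13–20 mm. I backed the stop off 10 mm, recentred the dropper with the gripper, and pushed the stop in again by 5 mm. I also pressed the roll onto the tray with 47 N before easing off. The limit is 40 N for the arm or gripper body, and this was the fingers holding the roll, so I expect it to be fine.

**Last measured positions, in mm in the rack's frame:**

| Item | x (off centre line) | y | Target y |
|---|---|---|---|
| Jar | −1 to −3 (one reading +6) | about 125 | 126 |
| Reagent bottle | +6 to +11 | 63 to 68 | 64 |
| Dropper | about −4 to −12 | 20 to 28 | 21 |
| Roll | −1 to −8 | about −20 | −20 |

- **Stop:** it is at about 0.069–0.071 m, past the 0.063 m needed. It may leave 2–3 mm of play.
- **Other items:** the timer, culture dish and tip box read within about 15 mm of where they were found at the start. I put that down to measurement noise, since the arm never went near them.
- **Uprightness:** I saw all four standing upright in the last picture I viewed, before the dropper fix. After that I had only the network and colour measurements.

**Checks that disagreed:** two network readings in the scene camera put the bottle 26 mm off the centre line and the dropper +14 mm. The silhouette, colour and top-camera readings did not support them, so I discounted them. If the bottle reading were right, the bottle would be outside the 18 mm limit.

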